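# Re-set the sprung stop of a rework jig and lock it

## Robot

A 6-joint arm with a two-finger parallel gripper is mounted at the origin on the work surface. World frame = base frame: x ahead of the robot, y to its left, z up, the work surface at z = 0. Lengths are in m, angles in degrees, forces in N, time in s.
With the tool pointing down it reaches from about 0.35 to 0.8 m from the base axis. Payload 7.3 kg.
Tool frame: the origin (TCP) lies at the very end of the fingers, on their centre line; the grasp point (between the pads) lies 19 mm behind it; z points along the fingers, y is the direction in which the jaws open and shut (so a half turn about z gives the same grasp; the last joint's range is limited). The gripper opens to 85 mm and grips with 20 to 120 N. Pads are 22 mm wide; open, the fingers measure 114 mm over their backs; the gripper's body (76 mm by 85 mm) begins 54 mm behind the grasp point. The pads swing forward as they close: fully open they stand 13 mm farther back than shut.
Start: joints at [-80.042, 19.595, 87.324, -0, 73.075, -8.365], TCP at [0.165, -0.498, 0.196] pointing down, gripper open.
Joint ranges: [-145.02, 145.02], [-44.19, 115.74], [2.07, 154.8], [-57.11, 237.11], [16.16, 152.29], [-177.93, 177.93]. Speed limits (degrees/s): [147.25, 147.25, 180, 180, 180, 180].

## Interface

Orientations are given as a 3x3 rotation matrix whose columns are the frame's x, y, z axes.
In Python, from workcell import arm, optics gives the robot as it stands.
- The arm moves only by the tool drive_tool, never from a script. Its argument "motion" is a list of rows, each an object with "linear": the shift along the tool's x, y, z in m, a list of three; "delta_rot": the turn, a rotation vector about the tool's x, y, z in units of 6 degrees (1.0 is 6 degrees), a list of three; "hand": the opening in per cent of the stroke, from 0 (shut) to 100 (fully open). A call has 1 to 20 rows; each row is the pose to reach, as a shift and turn from the pose commanded when the call began, along the tool's axes at that moment; what a row does not reach only later rows make up. A row lasts 1/8 s, in which the tool goes at most 62.5 mm and 10.7 degrees, less where a joint would pass 70% of its speed; a pose out of reach is approached as far as the arm can. A call with a gripper value outside its range is refused whole. The fingers move at their own pace and stop on an object; "force" is the grip in N (left out, the last holds). Time passes only in rows, so rows that repeat a pose let the fingers close. It gives the time, the measured TCP pose, the force and the opening at its end, in the units of the state.
- arm.sense(): the state, without advancing time (a new reading comes with each control period).
- optics.get_image(name): name is "scene" or "side" or "wrist"; returns the picture (384x512x3 uint8, blue, green, red); there is no depth.
- optics.camera_model(name): a dict with "mtx" (3x3 intrinsics, pixels), "position" and "attitude" of the camera in the world. Camera axes: x right, y up, looking along -z (the intrinsics and any distortion apply to the point x, -y, -z); pixel columns grow to the right and rows downward; lengths in m; the calibration is good to about 2 mm. A picture is of the moment at which its call begins: read the wrist's pose just before it. camera_model takes no time and is no camera call; for the wrist camera it gives the pose at the moment of the call.
- arm.job_done(): hands the job in, once; it reports no verdict.
The state is a dict: "t": time; "joint_pos": joint angles; "dq": joint speeds; "joint_torque": joint torques, N m; "tool_pos": TCP position; "orientation": TCP orientation; "wrist_force": force on the tool from outside, world axes, zero at the start; "moment": the same for the moment, N m; "grip_width": finger opening in m.
Only numpy, scipy, OpenCV 4.12 (cv2) and the standard library are available. Lean on these libraries where they do the work, as an engineer would, in place of code of your own. Each camera call takes 0.05 s, during which the arm holds its last target.

## Task

The heat sink is lying slack in the small rework jig on the bench. Slacken the jig's lock ring by its lever, turn the winged adjuster until the sprung nose holds the heat sink snugly against the fence with a push of about 10 newtons (never more than 25), then swing the lock ring back fully tight. Do not force the adjuster while it is locked; at the end let go and leave the other things on the bench where they are.

Things in the scene. Friction and masses are not known exactly. Their poses are not given: they have to be found in the camera images.
- jig: Rework jig: aluminium base plate 120 x 250 x 12 mm fixed to the bench, turned up to 0.35 rad either way. Origin: on the bench, x across the plate, y along it (from the adjuster end to the fence end), z up. A grey housing (52 x 80 mm, top 50 mm above the bench) is centred at x = 0, y = -70 mm; on it sit the lock ring and, above that, the winged adjuster, sharing one upright axis there.
- nose_exit (a point): Point on the housing's face towards the fence (jig x = 0, y = -30 mm, 28 mm up). A rack comes out here along jig +y with a barrel and a sprung brass nose (10 mm across) that pushes the heat sink to the fence. The barrel's overhang is unknown by 3 mm either way, so first bearing on the fence must be felt or seen: it comes 0.35 to 1.2 rad of adjuster from the start.
- fence: Steel fence fixed across the +y end of the jig, 75 x 12 x 34 mm. Origin: middle of the lower edge of its face towards the heat sink (jig x = 0, y = 95 mm, 12 mm above the bench).
- sink: Loose finned aluminium heat sink, 50 (x) x 70 (y) x 27.5 mm, 0.2 to 0.33 kg, lying on the jig plate between two low rails, at the start 0.5 to 3 mm short of the fence; it slides at 1 to 2.5 N. Origin: centre of its underside; axes as the jig's.
- ring (a joint): Lock ring angle in rad: 0 is fully tight (hard stop at -0.02); positive is slackened, counter-clockwise from above, up to 1.3. It grips the adjuster (to 0.9 N m) and frees it fully above 0.45. Ring 44 mm across, top 64.5 mm above the bench; flat lever 12 mm wide (top 62.5 mm up) along jig -x at angle 0. Needs 0.15 to 0.7 N m (2 to 9 N at the pin); stays where left.
- pin_top (a point): Centre of the top of the upright round steel pin at the lever's end, 80 mm from the ring's axis, 12 mm in diameter; it stands clear from 63 mm to 100 mm above the bench. It moves with the lock ring; x of this frame points from the pin to the ring's axis.
- adjuster (a joint): Adjuster angle in rad, 0 to 1.8; growing is clockwise from above and drives the nose to the fence, 15 mm per rad. Free, it has 0.25 N m of dry friction (at rest a held torque may lie anywhere within that) and stays where left. The nose's spring is 4 N/mm: with the sink on the fence torque climbs 0.9 N m per rad (0.015 N m per N); 10 N is 0.17 rad past first bearing.
- wing_top (a point): Centre of the top of the adjuster's dark steel wing, on its axis, 100 mm above the bench. The wing is a flat bar 40 mm long (x of this frame), 12 mm thick (y) and 24 mm tall, on a round hub 28 mm across whose top is 77 mm above the bench.
- screwdriver: Bystander: small screwdriver 170 mm long lying beside the jig. Origin: middle of its underside.
- tweezers: Bystander: steel tweezers 115 mm long, lying. Origin: underside near the middle.
- spool: Bystander: flat wire spool, 52 mm across, 30 mm tall. Origin: centre of its underside.
- fluxjar: Bystander: amber jar 42 mm across, 50 mm tall. Origin: centre of its underside.
- bottle: Bystander: white bottle 52 mm across, 120 mm tall. Origin: centre of its underside.
- tray: Bystander: divided parts tray 160 x 110 x 30 mm. Origin: centre of its underside.
- cutters: Bystander: side cutters about 135 mm long, lying. Origin: underside near the middle.
There are look-alikes about, which are no part of the job. Leave any red look-alike of the sink alone.

How it is judged (in metres and radians):
On the way, in this order (a step that is already met when the one before it is completed fails the run):
1. the lock ring is slackened (past 0.45 rad) (value of joint ring above 0.45 rad), for 0.2 s.
2. with the ring still slack (past 0.4 rad), the heat sink bears on the fence with 5 to 15 N (contact force between sink and fence between 5 and 15 N and value of joint ring above 0.4 rad), for 0.3 s.
At the end, for the whole second after the job is handed in: The lock ring is tight again (below 0.1 rad), the heat sink lies flat and square in the jig (within 0.06 rad), at rest, and bears on the fence with 5 to 15 N (contact force between sink and fence between 5 and 15 N and value of joint ring below 0.1 rad and linear speed of sink below 0.01 m/s and angle between sink's own z axis and vertical below 0.06 rad and angle between the y axis of sink and the y axis of jig, either way round below 0.06 rad); the robot touches nothing.
It fails at once if the heat sink is pressed on the fence with more than 25 N (contact force between sink and fence above 25 N).
It fails at once if the adjuster is forced round while the ring is tight (ring below 0.15 rad, adjuster faster than 0.3 rad/s) (value of joint ring below 0.15 rad and (velocity of joint adjuster above 0.3 rad/s or velocity of joint adjuster below -0.3 rad/s)).
It fails at once if a bystander is moved by more than 30 mm (distance of any of screwdriver, tweezers, spool, fluxjar, bottle, tray, cutters from where it was at the start of the episode above 0.03 m).
It also fails if it takes over 72 s, if anything falls off the work surface, if the arm or the gripper's body presses on something with over 40 N, if the wrist force passes 120 N, or if a joint passes its speed limit or range.

## Working session

There is one attempt and no reset: what is moved stays moved. The work goes in short steps, Python scripts to look and compute and a tool call to move; the robot and the scene stay as the last step left them, time stands still between calls to the robot, and variables do not carry over. Pictures are saved under pics/ and viewed, and the job is handed in when it is done.

Besides the shell and the picture viewer there is one more tool, called as name([rows], argument=value, ...), one row to a line, values as JSON. drive_tool: Moves the arm, as the interface text tells. Its arguments: {"type":"object","properties":{"motion":{"type":"array"},"force":{"type":"number"}},"required":["motion"]}

```bash
mkdir -p pics; ls
python3 - <<'E'
from workcell import arm, optics
import cv2
s=arm.sense();print(s)
for n in ["scene","side","wrist"]:
    cv2.imwrite(f"pics/{n}0.png",optics.get_image(n));m=optics.camera_model(n);print(n,m)
E
```

```text
pics
{'t': 0.0, 'joint_pos': array([-8.00408999e+01,  1.96359222e+01,  8.73767909e+01,  1.12191302e-04,
        7.30734116e+01, -8.36696483e+00]), 'dq': array([-0.00954108,  0.06080821, -0.00303996, -0.07738744, -0.0519724 ,
       -0.04328431]), 'joint_torque': array([ 5.64061538e-04, -4.33677864e+01, -2.46011549e+01, -1.50565816e-04,
        7.87834550e-03,  5.19279126e-06]), 'tool_pos': array([ 0.16500158, -0.49793014,  0.19503332]), 'orientation': array([[ 9.49282746e-01,  3.14423601e-01, -2.58118806e-04],
       [ 3.14423629e-01, -9.49281617e-01,  1.48083150e-03],
       [ 2.20580934e-04, -1.48688644e-03, -9.99998870e-01]]), 'wrist_force': array([ 0.77335926, -0.58871557,  0.05852773]), 'moment': array([-0.04105921,  0.04509432, -0.02983368]), 'grip_width': 0.08571579480561309}
scene {'mtx': array([[453.18310088,   0.        , 259.85306889],
       [  0.        , 453.18310088, 186.55567514],
       [  0.        ,   0.        ,   1.        ]]), 'position': array([ 1.62953717, -0.57968176,  0.9166259 ]), 'attitude': array([[ 0.47939106, -0.48819276,  0.72928187],
       [ 0.877576
[... 186 characters left out ...]
9232379],
       [  0.        ,   0.        ,   1.        ]]), 'position': array([0.38955368, 0.75753265, 0.91818727]), 'attitude': array([[-0.97970418,  0.1568769 , -0.12477726],
       [-0.19990265, -0.71873423,  0.66592795],
       [ 0.01478702,  0.6773557 ,  0.73550704]])}
wrist {'mtx': array([[269.96758461,   0.        , 256.88783049],
       [  0.        , 269.96758461, 191.92319009],
       [  0.        ,   0.        ,   1.        ]]), 'position': array([ 0.22747593, -0.47756607,  0.3744887 ]), 'attitude': array([[ 3.14227559e-01,  9.16499957e-01,  2.47565891e-01],
       [-9.49347582e-01,  3.03480972e-01,  8.14767951e-02],
       [-4.58058111e-04, -2.60628335e-01,  9.65439103e-01]])}
```

View pics/scene0.png

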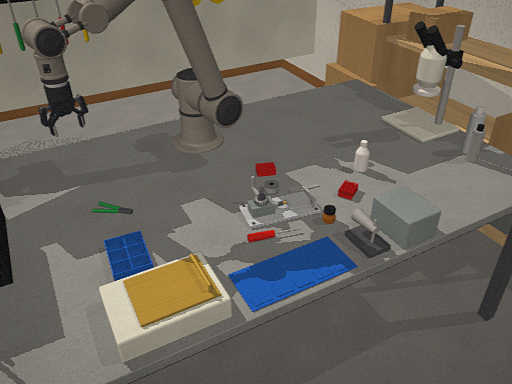

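View pics/side0.png

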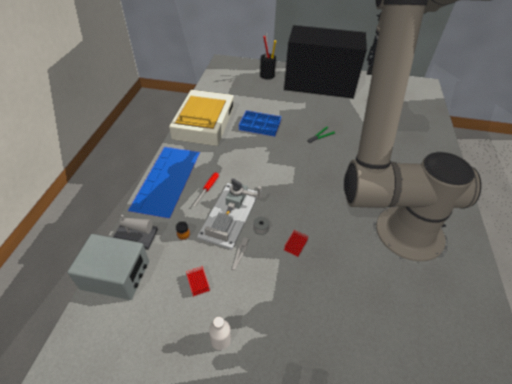

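View pics/wrist0.png

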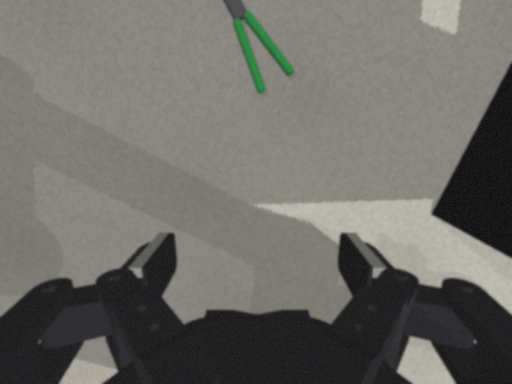

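Run:
```python
import cv2
a=cv2.imread('pics/scene0.png')[155:255,220:350];cv2.imwrite('pics/sc_c.png',cv2.resize(a,None,fx=6,fy=6,interpolation=cv2.INTER_CUBIC))
a=cv2.imread('pics/side0.png')[165:275,170:290];cv2.imwrite('pics/si_c.png',cv2.resize(a,None,fx=5,fy=5,interpolation=cv2.INTER_CUBIC))
```

```text
(no output)
```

View pics/sc_c.png

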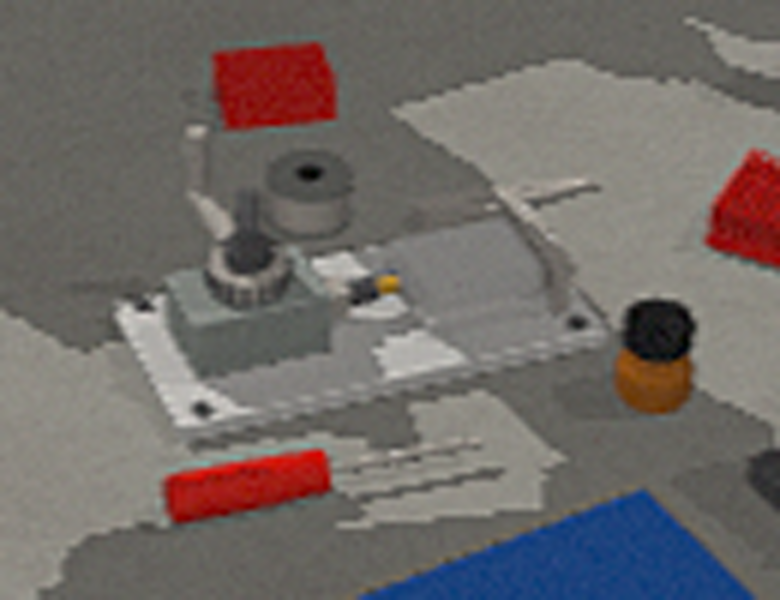

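View pics/si_c.png

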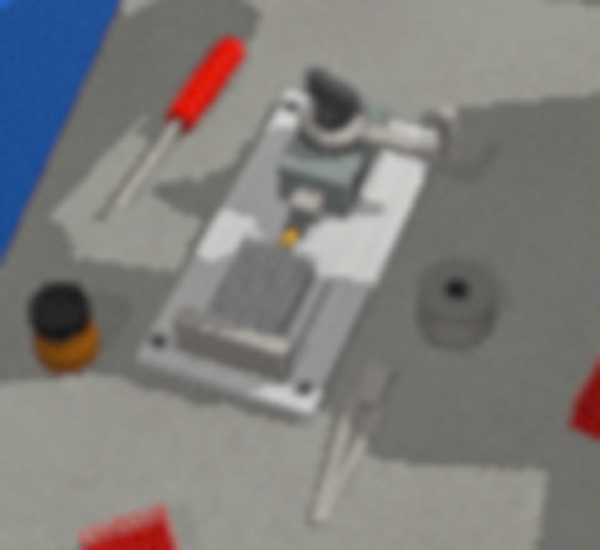

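```bash
cat > h.py <<'E'
import numpy as np, cv2
from workcell import arm, optics
def ray(m,px):
    K=m['mtx'];R=np.array(m['attitude']);d=np.array([(px[0]-K[0,2])/K[0,0],-(px[1]-K[1,2])/K[1,1],-1.]);d=R@d
    return np.array(m['position']),d/np.linalg.norm(d)
def onz(m,px,z):
    o,d=ray(m,px);return o+d*(z-o[2])/d[2]
def tri(*mp):
    A=np.zeros((3,3));b=np.zeros(3)
    for m,p in mp:
        o,d=ray(m,p);P=np.eye(3)-np.outer(d,d);A+=P;b+=P@o
    x=np.linalg.solve(A,b);return x,[np.linalg.norm(np.cross(x-ray(m,p)[0],ray(m,p)[1])) for m,p in mp]
def proj(m,X):
    R=np.array(m['attitude']);c=R.T@(np.array(X)-m['position']);K=m['mtx']
    return K[0,0]*c[0]/-c[2]+K[0,2],K[1,1]*-c[1]/-c[2]+K[1,2]
def totool(v):
    return arm.sense()['orientation'].T@np.array(v)
E
python3 - <<'E'
from h import *
S=optics.camera_model('scene');D=optics.camera_model('side')
print(tri((S,(252.5,176.7)),(D,(259,187.5))))
print(tri((S,(261,187.5)),(D,(235,180.5))))
for p in [(240,206),(250,225),(320.5,212)]: print(onz(S,p,0.012))
w=optics.camera_model('wrist');s=arm.sense();R=s['orientation']
print(R.T@(w['position']-s['tool_pos']),R.T@w['attitude'])
for n,p in [('sink corners',(172+330/5,0))]:pass
E
```

```text
(array([0.50183271, 0.00190897, 0.10087061]), [np.float64(0.00044055115493763614), np.float64(0.0004405511549375715)])
(array([ 0.58195522, -0.00807533,  0.1070784 ]), [np.float64(0.0012996225094065515), np.float64(0.001299622509406631)])
[ 0.51980995 -0.05623329  0.012     ]
[ 0.62596018 -0.07387085  0.012     ]
[0.67864205 0.16033816 0.012     ]
[ 6.57629547e-02 -5.20718013e-06 -1.79287534e-01] [[-1.62900101e-04  9.65395981e-01  2.60788369e-01]
 [ 9.99999751e-01  3.36312329e-04 -6.20328703e-04]
 [-6.86569180e-04  2.60788203e-01 -9.65395795e-01]]
```

Run:
```python
from h import *
print(totool(np.array([0.58,0.03,0.25])-arm.sense()['tool_pos']))
```

```text
[ 0.55996189 -0.37086579 -0.05429232]
```

drive_tool([
  {"linear":[0.04,-0.026,-0.05],"delta_rot":[0,0,-1.7],"hand":40},
  {"linear":[0.08,-0.053,-0.05],"delta_rot":[0,0,-3.4],"hand":40},
  {"linear":[0.12,-0.079,-0.05],"delta_rot":[0,0,-5],"hand":40},
  {"linear":[0.16,-0.106,-0.05],"delta_rot":[0,0,-6.7],"hand":40},
  {"linear":[0.2,-0.132,-0.05],"delta_rot":[0,0,-8.4],"hand":40},
  {"linear":[0.24,-0.159,-0.05],"delta_rot":[0,0,-10.1],"hand":40},
  {"linear":[0.28,-0.185,-0.05],"delta_rot":[0,0,-11.8],"hand":40},
  {"linear":[0.32,-0.212,-0.05],"delta_rot":[0,0,-13.5],"hand":40},
  {"linear":[0.36,-0.238,-0.05],"delta_rot":[0,0,-15.2],"hand":40},
  {"linear":[0.4,-0.265,-0.05],"delta_rot":[0,0,-16.9],"hand":40},
  {"linear":[0.44,-0.29,-0.05],"delta_rot":[0,0,-18.6],"hand":40},
  {"linear":[0.48,-0.318,-0.05],"delta_rot":[0,0,-20.2],"hand":40},
  {"linear":[0.52,-0.344,-0.05],"delta_rot":[0,0,-21.9],"hand":40},
  {"linear":[0.56,-0.37,-0.05],"delta_rot":[0,0,-23.6],"hand":40},
  {"linear":[0.56,-0.37,-0.05],"delta_rot":[0,0,-25.2],"hand":40},
  {"linear":[0.56,-0.37,-0.05],"delta_rot":[0,0,-25.2],"hand":40},
  {"linear":[0.56,-0.37,-0.05],"delta_rot":[0,0,-25.2],"hand":40},
])

```text
t: 2.28
tool_pos: [0.5801, 0.0285, 0.2456]
orientation: [[-0.983, 0.186, -0.0], [0.186, 0.983, -0.0], [0.0, -0.0, -1.0]]
wrist_force: [1.1, -1.0, 1.0]
grip_width: 0.0338
```

Run:
```python
from h import *
import pickle
s=arm.sense();m=optics.camera_model('wrist');i=optics.get_image('wrist');cv2.imwrite('pics/w1.png',i)
pickle.dump((s,m),open('w1.pkl','wb'))
print(s['t'],s['tool_pos'],s['orientation'],s['joint_pos'],s['wrist_force'],s['moment'])
cv2.imwrite('pics/w1b.png',cv2.resize(i,(800,600),interpolation=cv2.INTER_CUBIC))
```

```text
2.275 [0.58008234 0.02851099 0.24560182] [[-9.82633296e-01  1.85557763e-01 -3.50755178e-04]
 [ 1.85557823e-01  9.82633336e-01 -1.46757650e-04]
 [ 3.17431709e-04 -2.09294321e-04 -9.99999928e-01]] [-4.73907077e+00  2.38245380e+01  7.29977111e+01 -1.01113958e-02
  8.31970844e+01 -8.40442163e+01] [ 1.12954429 -1.02888833  1.02548958] [-0.0241022   0.00623349 -0.04023078]
```

View pics/w1b.png

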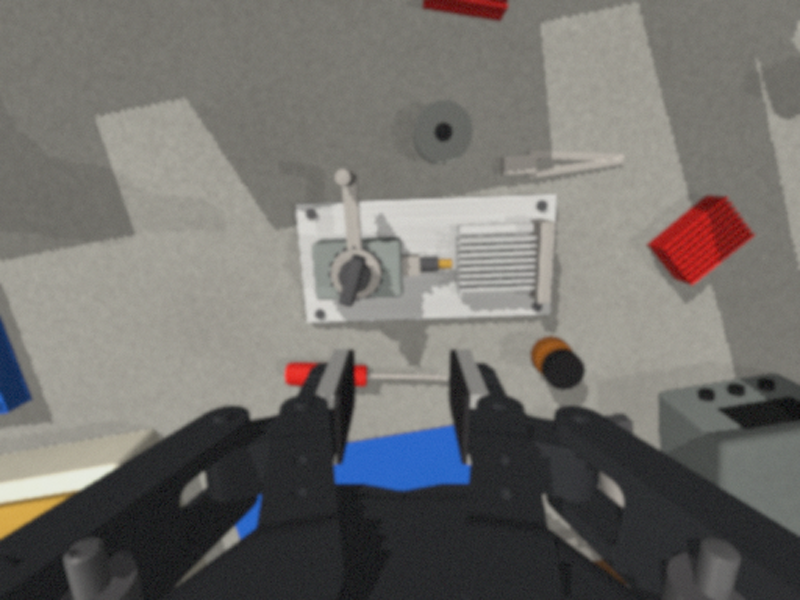

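Run:
```python
import cv2
i=cv2.imread('pics/w1.png')[98:216,182:366]
i=cv2.resize(i,None,fx=4.3,fy=4.3,interpolation=cv2.INTER_CUBIC);print(i.shape)
cv2.imwrite('pics/w1c.png',i)
```

```text
(507, 791, 3)
```

View pics/w1c.png

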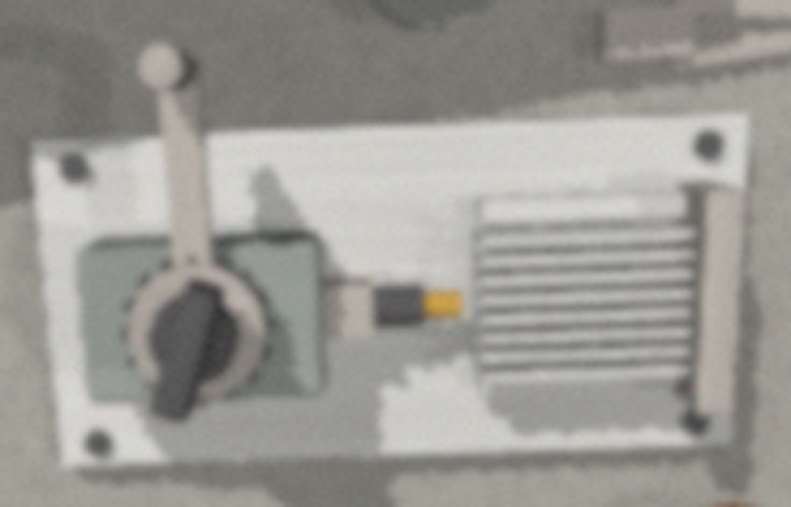

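Run:
```python
from h import *
import pickle
s,m=pickle.load(open('w1.pkl','rb'))
f=lambda p:(182+p[0]/4.3-.4,98+p[1]/4.3-.4)
C=[onz(m,f(p),.012)for p in[(33,143),(750,113),(65,465),(735,440)]]
for c in C:print(c)
print('len',[np.linalg.norm(C[a]-C[b]) for a,b in[(0,1),(2,3),(0,2),(1,3)]])
print('ang',[np.degrees(np.arctan2(*(C[b]-C[a])[:2])) for a,b in[(0,1),(2,3)]],[np.degrees(np.arctan2(*(C[b]-C[a])[1::-1])) for a,b in[(0,2),(1,3)]])
c=np.mean(C,0);print('jig centre',c)
print('pin',onz(m,f((161,65)),.1), 'tri',tri((m,f((161,65))),(optics.camera_model('scene'),(252.5,176.7)),(optics.camera_model('side'),(259,187.5))))
print('wing ends',onz(m,f((207,285)),.1),onz(m,f((172,415)),.1))
a=onz(m,f((207,285)),.1);b=onz(m,f((172,415)),.1);print(np.linalg.norm(a-b),(a+b)/2)
for th in (-10,-11,-9): 
  t=np.radians(th);x=np.array([np.cos(t),np.sin(t)]);y=np.array([-np.sin(t),np.cos(t)])
  print(th,'axis',c[:2]-.07*y,'pin',c[:2]-.07*y-.08*x)
print('ring ellipse',onz(m,f((198,337)),.0645))
```

```text
[ 0.5130128  -0.06200472  0.012     ]
[0.54913299 0.18350636 0.012     ]
[ 0.62917219 -0.07955003  0.012     ]
[0.66579848 0.16718002 0.012     ]
len [np.float64(0.24815389837275093), np.float64(0.24943376802388598), np.float64(0.11747698652480539), np.float64(0.11780232036859573)]
ang [np.float64(8.369454106767648), np.float64(8.443713288210683)] [np.float64(-8.589319820223174), np.float64(-7.966317567478885)]
jig centre [0.58927912 0.05228291 0.012     ]
pin [ 0.50013351 -0.00119523  0.1       ] tri (array([0.5013002 , 0.00072034, 0.10067497]), [np.float64(0.0021322813223640666), np.float64(0.0016673046034789884), np.float64(0.0005278601410121565)])
wing ends [ 0.56064447 -0.00163258  0.1       ] [ 0.59594776 -0.01966219  0.1       ]
0.03964075198971323 [ 0.57829611 -0.01064738  0.1       ]
-10 axis [ 0.57712374 -0.01665363] pin [ 0.49833912 -0.00276178]
-11 axis [ 0.57592249 -0.01643099] pin [ 0.49739231 -0.00116628]
-9 axis [ 0.5783287  -0.01685528] pin [ 0.49931364 -0.00434052]
ring ellipse [ 0.58122721 -0.0125669   0.0645    ]
```

Run:
```python
from h import *
print(totool(np.array([0.5005,-0.0003,0.135])-arm.sense()['tool_pos']))
```

```text
[ 0.07291469 -0.042923    0.11076186]
```

drive_tool([
  {"linear":[0.036,-0.021,0.05],"delta_rot":[0,0,-0.2],"hand":45},
  {"linear":[0.073,-0.043,0.09],"delta_rot":[0,0,-0.4],"hand":45},
  {"linear":[0.073,-0.043,0.11],"delta_rot":[0,0,-0.4],"hand":45},
  {"linear":[0.073,-0.043,0.11],"delta_rot":[0,0,-0.4],"hand":45},
])

```text
t: 2.82
tool_pos: [0.4997, -0.0006, 0.135]
orientation: [[-0.99, 0.143, -0.002], [0.143, 0.99, 0.0], [0.002, -0.0, -1.0]]
wrist_force: [1.5, 0.4, 0.0]
grip_width: 0.038
```

Run:
```python
from h import *
s=arm.sense();m=optics.camera_model('wrist');i=optics.get_image('wrist')
print(s['t'],s['tool_pos'],s['grip_width'],s['wrist_force'],s['moment'])
print('pred pin',proj(m,[.5005,-.0003,.1]),'tcp',proj(m,s['tool_pos']))
cv2.imwrite('pics/w2.png',cv2.resize(i,(800,600),interpolation=cv2.INTER_CUBIC))
```

```text
2.825 [ 0.49967895 -0.00059859  0.13503784] 0.0380078982070492 [1.45691057 0.42353252 0.01983328] [ 0.03072714 -0.02959971 -0.00256444]
pred pin (np.float64(257.60349427923717), np.float64(202.12839178367693)) tcp (np.float64(257.09207997738764), np.float64(215.70164778306187))
```

View pics/w2.png

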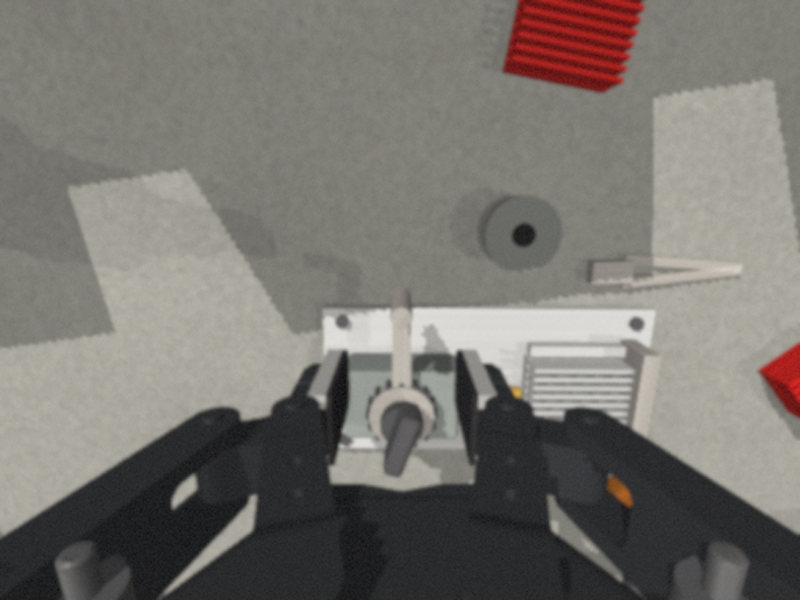

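Run:
```python
from h import *
m=optics.camera_model('wrist');i=optics.get_image('wrist')
cv2.imwrite('pics/w2c.png',cv2.resize(i[175:305,190:330],(700,650)[0:2],interpolation=cv2.INTER_CUBIC)[:600])
print(onz(m,(257,198.2),.1))
```

```text
[ 4.98946953e-01 -3.60624002e-04  1.00000000e-01]
```

View pics/w2c.png

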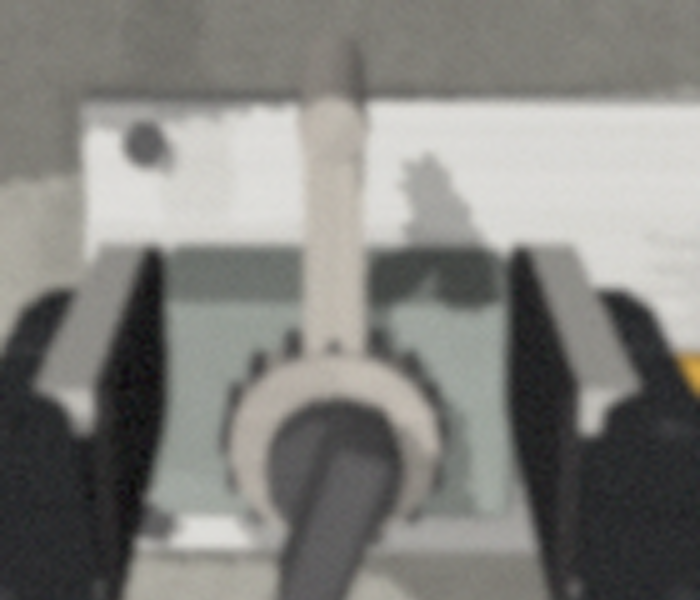

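drive_tool([
  {"linear":[-0.001,0,0.035],"delta_rot":[0,0,0],"hand":45},
  {"linear":[-0.001,0,0.064],"delta_rot":[0,0,0],"hand":45},
  {"linear":[-0.001,0,0.064],"delta_rot":[0,0,0],"hand":45},
  {"linear":[-0.001,0,0.064],"delta_rot":[0,0,0],"hand":5},
  {"linear":[-0.001,0,0.064],"delta_rot":[0,0,0],"hand":5},
  {"linear":[-0.001,0,0.064],"delta_rot":[0,0,0],"hand":5},
], force=30)

```text
t: 3.68
tool_pos: [0.5024, -0.0004, 0.0726]
orientation: [[-0.99, 0.141, 0.002], [0.141, 0.99, -0.0], [-0.002, -0.0, -1.0]]
wrist_force: [-0.3, 0.8, -0.1]
grip_width: 0.0041
```

Run:
```python
from h import *
s=arm.sense();print(s['tool_pos'],s['orientation'],s['wrist_force'],s['moment'],s['grip_width'])
cv2.imwrite('pics/w3.png',optics.get_image('wrist'))
# arc plan: axis at tool (tool x = toward -jig x). rotate CCW by a: pin moves along jig -y
for a in (.1,.2,.3,.4,.5,.6,.7):
    print(a, 'x',-.08*(1-np.cos(a)),'y',-.08*np.sin(a),'rot',-np.degrees(a)/6)
```

```text
[ 5.02388917e-01 -3.51165835e-04  7.26409590e-02] [[-9.90071437e-01  1.40552908e-01  1.85201538e-03]
 [ 1.40552465e-01  9.90073164e-01 -3.67859418e-04]
 [-1.88533444e-03 -1.03901776e-04 -9.99998217e-01]] [-0.30066104  0.76324011 -0.05724688] [-4.29124543e-03 -2.43061153e-03 -5.71560296e-05] 0.004074057271234652
0.1 x -0.00039966677775793436 y -0.007986673331746252 rot -0.9549296585513721
0.2 x -0.00159467377270067 y -0.0158935464636049 rot -1.9098593171027443
0.3 x -0.0035730808699515216 y -0.023641616532907164 rot -2.864788975654116
0.4 x -0.006315120479769192 y -0.031153467384692043 rot -3.8197186342054885
0.5 x -0.009793395048770179 y -0.03835404308833624 rot -4.7746482927568605
0.6 x -0.013973150807225734 y -0.045171397871602834 rot -5.729577951308232
0.7 x -0.01881262501724092 y -0.05153741497901528 rot -6.684507609859604
```

View pics/w3.png

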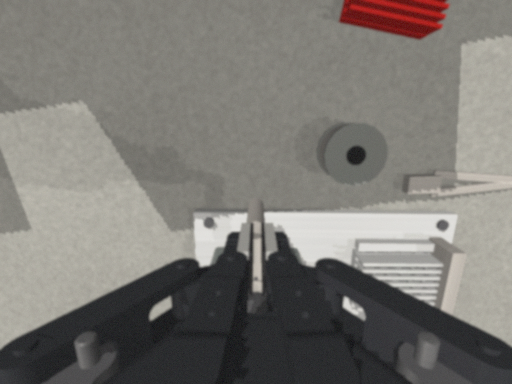

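Run:
```python
from h import *
m=optics.camera_model('wrist');i=cv2.imread('pics/w3.png')
cv2.imwrite('pics/w3c.png',cv2.resize(i[185:285,190:330],None,fx=5,fy=5,interpolation=cv2.INTER_CUBIC))
for r in (200,205,210,215,220):print(r,onz(m,(257,r),.1))
print(proj(m,arm.sense()['tool_pos']))
cv2.imwrite('pics/sc2.png',cv2.resize(optics.get_image('scene')[120:240,210:350],None,fx=5,fy=5,interpolation=cv2.INTER_CUBIC))
```

```text
200 [0.48247199 0.00245043 0.1       ]
205 [0.48551922 0.00201782 0.1       ]
210 [0.48859749 0.0015808  0.1       ]
215 [0.4917073  0.00113931 0.1       ]
220 [0.49484911 0.00069327 0.1       ]
(np.float64(257.09256218712), np.float64(215.77657312643564))
```

View pics/w3c.png

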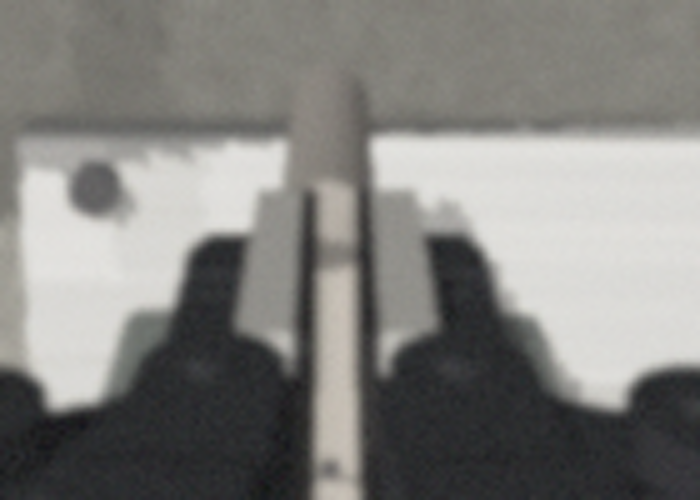

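View pics/sc2.png

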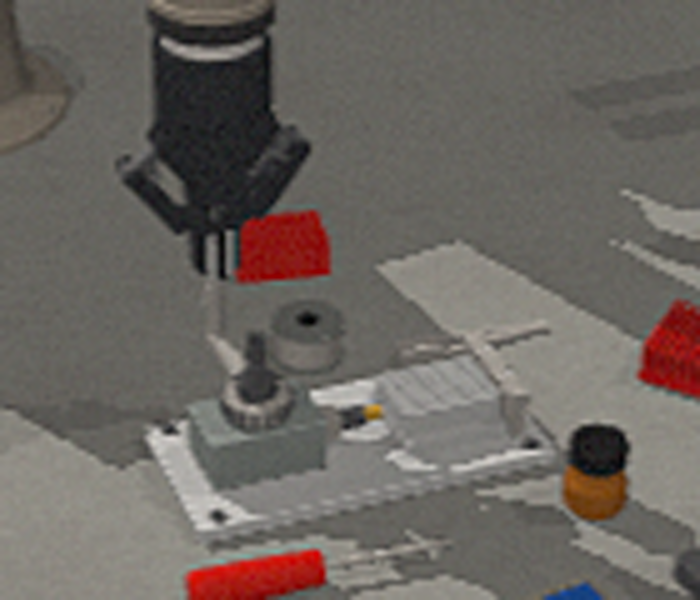

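Run:
```python
from h import *
m=optics.camera_model('wrist');i=cv2.imread('pics/w3.png')
big=cv2.resize(i[185:285,190:330],None,fx=5,fy=5,interpolation=cv2.INTER_CUBIC)
for z,c in((.1,(0,0,255)),(.063,(0,255,0))):
  for x0 in (.5003,):
    for k in range(40):
      a=k*2*np.pi/40;p=proj(m,[x0+.006*np.cos(a),.0+.006*np.sin(a),z]);cv2.circle(big,(int((p[0]-190+.5)*5),int((p[1]-185+.5)*5)),1,c,-1)
t=proj(m,arm.sense()['tool_pos']);cv2.circle(big,(int((t[0]-190)*5),int((t[1]-185)*5)),3,(255,0,0),-1)
cv2.imwrite('pics/w3d.png',big)
S=optics.camera_model('scene');sc=cv2.imread('pics/sc2.png')
for q,c in(([.5,0,.1],(0,0,255)),([.5,0,.063],(0,255,0)),([.579,-.012,.1],(255,255,0)),(arm.sense()['tool_pos'],(255,0,0))):
  p=proj(S,q);cv2.circle(sc,(int((p[0]-210+.5)*5),int((p[1]-120+.5)*5)),3,c,-1)
cv2.imwrite('pics/sc2d.png',sc)
i=optics.get_image('side')
cv2.imwrite('pics/si2.png',cv2.resize(i[140:240,190:310],None,fx=6,fy=6,interpolation=cv2.INTER_CUBIC))
```

```text
(no output)
```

View pics/w3d.png

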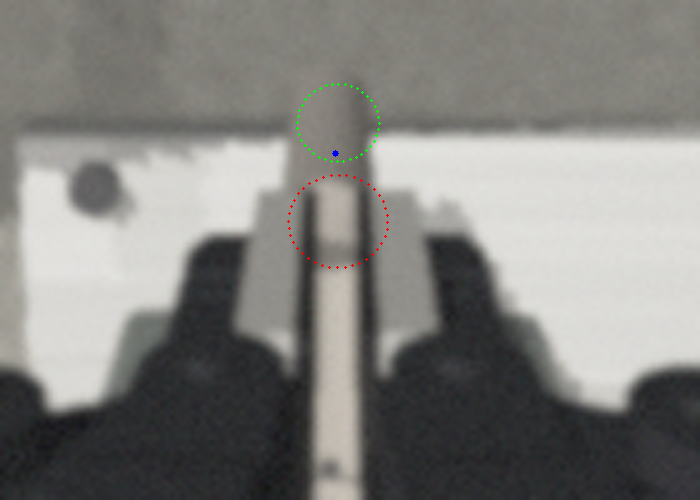

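View pics/sc2d.png

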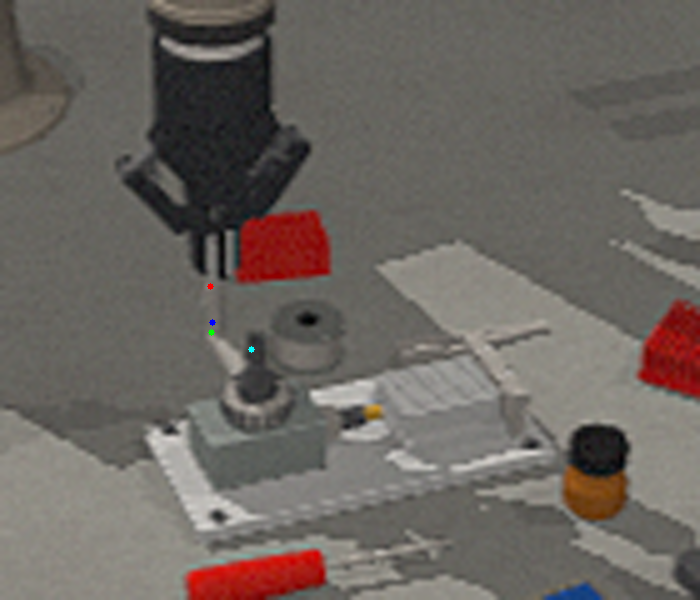

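View pics/si2.png

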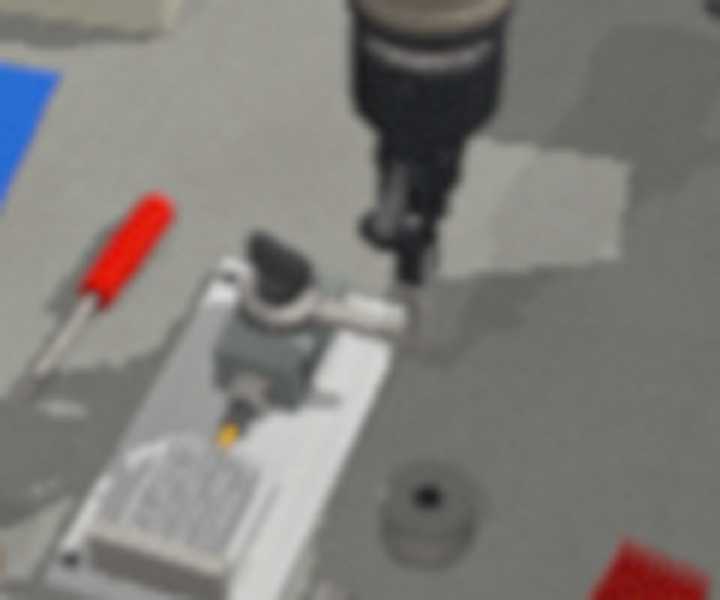

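Run:
```python
from h import *
S=optics.camera_model('scene');D=optics.camera_model('side');t=arm.sense()['tool_pos']
for dz in (0,.02,.025,.03,.035,.04,.06,.08):
  p=proj(S,t+[0,0,dz]);q=proj(D,t+[0,0,dz]);print(dz,[(p[0]-210+.5)*5,(p[1]-120+.5)*5],[(q[0]-190+.5)*6,(q[1]-140+.5)*6])
```

```text
0 [np.float64(212.32490597602464), np.float64(322.6167268150118)] [np.float64(415.112595463759), np.float64(321.52278494874474)]
0.02 [np.float64(211.8352674146695), np.float64(297.67452426299667)] [np.float64(416.3488808631662), np.float64(296.70296976074445)]
0.025 [np.float64(211.71172363916824), np.float64(291.3812007468394)] [np.float64(416.66301465199365), np.float64(290.39638182664163)]
0.03 [np.float64(211.5877211564687), np.float64(285.0645106726678)] [np.float64(416.97921334896967), np.float64(284.04833854683113)]
0.035 [np.float64(211.46325740711006), np.float64(278.72432366146967)] [np.float64(417.2974973812462), np.float64(277.65842982334283)]
0.04 [np.float64(211.33832981255452), np.float64(272.3605083624527)] [np.float64(417.61788744630087), np.float64(271.22624013110624)]
0.06 [np.float64(210.83392873388533), np.float64(246.6663027492325)] [np.float64(418.920931699054), np.float64(245.0661661298804)]
0.08 [np.float64(210.32189476619251), np.float64(220.58327754720892)] [np.float64(420.2594016896652), np.float64(218.19488073122727)]
```

drive_tool([
  {"linear":[0.003,0,0],"delta_rot":[0,0,0],"hand":45},
  {"linear":[0.003,0,0],"delta_rot":[0,0,0],"hand":45},
  {"linear":[0.003,0,0.01],"delta_rot":[0,0,0],"hand":45},
  {"linear":[0.003,0,0.02],"delta_rot":[0,0,0],"hand":45},
  {"linear":[0.003,0,0.02],"delta_rot":[0,0,0],"hand":45},
])

```text
t: 4.45
tool_pos: [0.4979, 0.0003, 0.0504]
orientation: [[-0.99, 0.141, -0.003], [0.141, 0.99, 0.0], [0.003, -0.0, -1.0]]
wrist_force: [-1.2, 0.7, 0.9]
grip_width: 0.0384
```

```bash
cat > look.py <<'E'
from h import *
import sys
n=sys.argv[1]
s=arm.sense();print('t',s['t'],'p',s['tool_pos'].round(4),'F',s['wrist_force'].round(2),'M',s['moment'].round(3),'w',s['grip_width'].round(4),'q6',s['joint_pos'][5].round(1),'tq6',s['joint_torque'][5].round(3))
a=optics.get_image('scene')[140:240,215:335]
b=optics.get_image('wrist')[150:300,170:340]
a=cv2.resize(a,(480,400),interpolation=cv2.INTER_CUBIC);b=cv2.resize(b,(310,273),interpolation=cv2.INTER_CUBIC)
b=cv2.copyMakeBorder(b,0,127,0,0,cv2.BORDER_CONSTANT)
cv2.imwrite(f'pics/{n}.png',np.hstack([a,b]))
E
python3 look.py l4
```

```text
Traceback (most recent call last):
  File "look.py", line 4, in <module>
    s=arm.sense();print('t',s['t'],'p',s['tool_pos'].round(4),'F',s['wrist_force'].round(2),'M',s['moment'].round(3),'w',s['grip_width'].round(4),'q6',s['joint_pos'][5].round(1),'tq6',s['joint_torque'][5].round(3))
                                                                                                                         ^^^^^^^^^^^^^^^^^^^^^
AttributeError: 'float' object has no attribute 'round'
```

```bash
sed -i "s/s\['grip_width'\].round(4)/round(s['grip_width'],4)/" look.py; python3 look.py l4
```

```text
t 4.45 p [4.979e-01 3.000e-04 5.040e-02] F [-1.18  0.71  0.89] M [-0.011 -0.011  0.041] w 0.0384 q6 -90.7 tq6 0.0
```

View pics/l4.png

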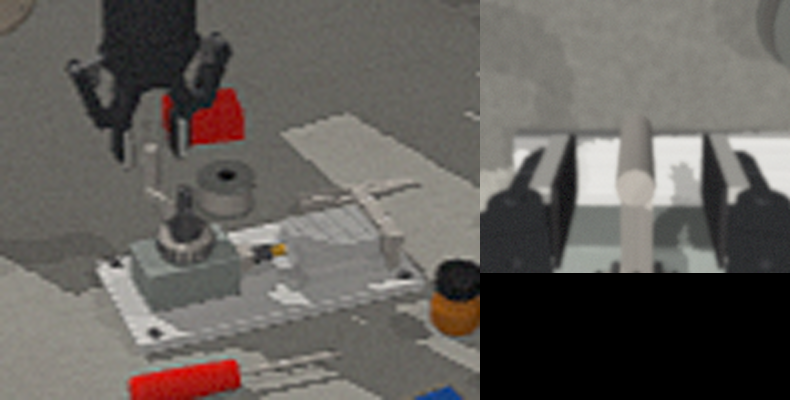

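drive_tool([
  {"linear":[-0.001,0,0.01],"delta_rot":[0,0,0],"hand":45},
  {"linear":[-0.001,0,0.01],"delta_rot":[0,0,0],"hand":10},
  {"linear":[-0.001,0,0.01],"delta_rot":[0,0,0],"hand":5},
  {"linear":[-0.001,0,0.01],"delta_rot":[0,0,0],"hand":5},
  {"linear":[-0.001,0,0.01],"delta_rot":[0,0,0],"hand":5},
], force=30)

```text
t: 5.18
tool_pos: [0.4995, -0.0002, 0.0415]
orientation: [[-0.99, 0.141, -0.001], [0.141, 0.99, -0.0], [0.001, -0.0, -1.0]]
wrist_force: [-0.3, -2.8, -3.8]
grip_width: 0.0103
```

```bash
python3 look.py l5
```

```text
t 5.175 p [ 4.995e-01 -2.000e-04  4.150e-02] F [-0.26 -2.78 -3.83] M [-0.497  0.134  0.045] w 0.0103 q6 -90.7 tq6 -0.011
```

View pics/l5.png

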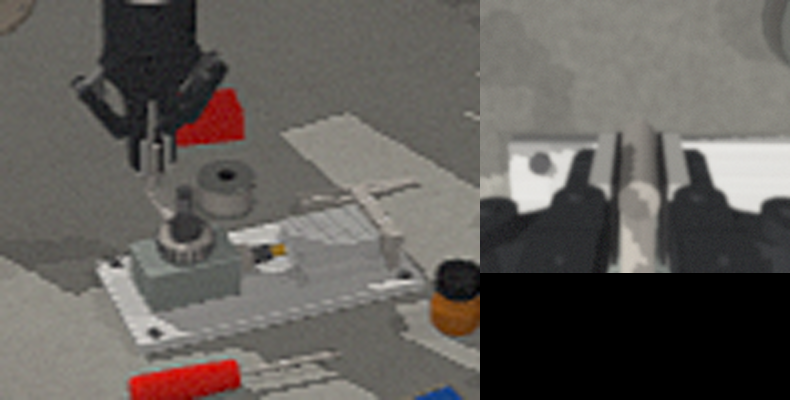

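drive_tool([
  {"linear":[0,-0.004,0],"delta_rot":[0,0,-0.5],"hand":5},
  {"linear":[0,-0.008,0],"delta_rot":[0,0,-1],"hand":5},
  {"linear":[-0.001,-0.012,0],"delta_rot":[0,0,-1.4],"hand":5},
  {"linear":[-0.0016,-0.016,0],"delta_rot":[0,0,-1.9],"hand":5},
  {"linear":[-0.0025,-0.02,0],"delta_rot":[0,0,-2.4],"hand":5},
  {"linear":[-0.0036,-0.0236,0],"delta_rot":[0,0,-2.9],"hand":5},
])

```text
t: 6.02
tool_pos: [0.4992, -0.0229, 0.0415]
orientation: [[-0.987, -0.163, -0.002], [-0.163, 0.987, 0.002], [0.001, 0.002, -1.0]]
wrist_force: [-1.7, 2.8, -2.2]
grip_width: 0.0108
```

```bash
python3 look.py l6
```

```text
t 6.025 p [ 0.4992 -0.0229  0.0415] F [-1.7   2.77 -2.16] M [ 0.28   0.338 -0.184] w 0.0108 q6 -110.9 tq6 0.467
```

View pics/l6.png

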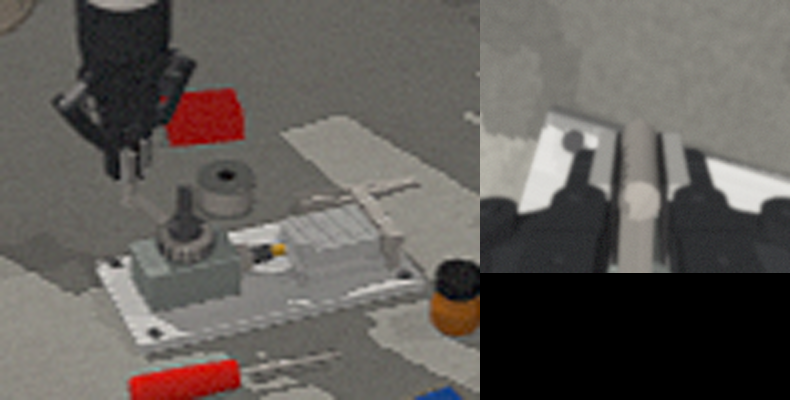

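drive_tool([
  {"linear":[0,-0.004,0],"delta_rot":[0,0,-0.5],"hand":5},
  {"linear":[0,-0.008,0],"delta_rot":[0,0,-1],"hand":5},
  {"linear":[-0.001,-0.012,0],"delta_rot":[0,0,-1.4],"hand":5},
  {"linear":[-0.0016,-0.016,0],"delta_rot":[0,0,-1.9],"hand":5},
  {"linear":[-0.0025,-0.02,0],"delta_rot":[0,0,-2.4],"hand":5},
  {"linear":[-0.0036,-0.0236,0],"delta_rot":[0,0,-2.9],"hand":5},
  {"linear":[-0.005,-0.0276,0],"delta_rot":[0,0,-3.4],"hand":5},
  {"linear":[-0.0065,-0.0315,0],"delta_rot":[0,0,-3.9],"hand":5},
  {"linear":[-0.008,-0.0348,0],"delta_rot":[0,0,-4.3],"hand":5},
  {"linear":[-0.008,-0.0348,0],"delta_rot":[0,0,-4.3],"hand":5},
  {"linear":[-0.008,-0.0348,0],"delta_rot":[0,0,-4.3],"hand":5},
])

```text
t: 7.5
tool_pos: [0.5118, -0.0569, 0.0414]
orientation: [[-0.819, -0.574, -0.004], [-0.574, 0.819, 0.0], [0.003, 0.002, -1.0]]
wrist_force: [-5.7, -3.0, -0.7]
grip_width: 0.0108
```

```bash
python3 look.py l7
```

```text
t 7.5 p [ 0.5118 -0.0569  0.0414] F [-5.75 -2.98 -0.7 ] M [-0.414  1.021 -0.178] w 0.0108 q6 -139.9 tq6 -0.129
```

View pics/l7.png

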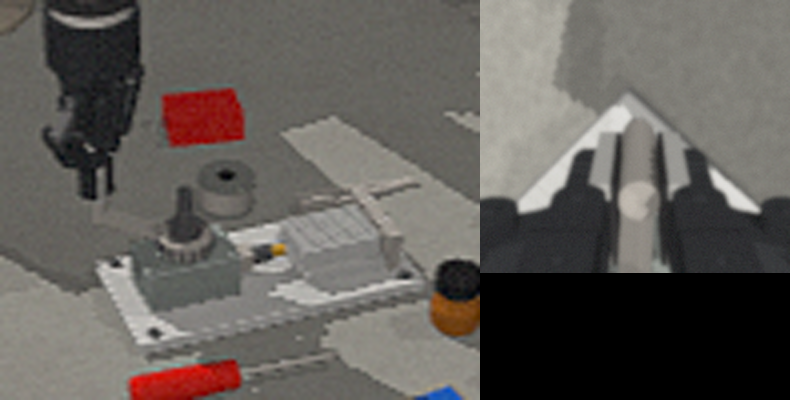

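drive_tool([
  {"linear":[0,0,0],"delta_rot":[0,0,0],"hand":45},
  {"linear":[0,0,0],"delta_rot":[0,0,0],"hand":45},
  {"linear":[0,0,-0.03],"delta_rot":[0,0,0],"hand":45},
  {"linear":[0,0,-0.06],"delta_rot":[0,0,0],"hand":45},
  {"linear":[0,0,-0.06],"delta_rot":[0,0,0],"hand":45},
])

```text
t: 8.22
tool_pos: [0.5157, -0.0572, 0.1041]
orientation: [[-0.818, -0.575, 0.006], [-0.575, 0.818, -0.002], [-0.004, -0.005, -1.0]]
wrist_force: [-0.3, -0.3, 0.7]
grip_width: 0.0384
```

Run:
```python
from h import *
from scipy.optimize import least_squares
P=np.array([[.4995,-.0002],[.4992,-.0229],[.5118,-.0569]])
print(least_squares(lambda c:np.linalg.norm(P-c,axis=1)-.08,[.579,-.012]))
print(totool(np.array([.5785,-.0115,.11])-arm.sense()['tool_pos']),arm.sense()['tool_pos'])
```

```text
message: `gtol` termination condition is satisfied.
     success: True
      status: 1
         fun: [ 1.717e-05 -2.628e-05  1.093e-05]
           x: [ 5.785e-01 -1.275e-02]
        cost: 5.525499929720646e-10
         jac: [[ 9.876e-01 -1.568e-01]
               [ 9.919e-01  1.269e-01]
               [ 8.340e-01  5.518e-01]]
        grad: [ 2.131e-10 -1.939e-11]
  optimality: 2.1310835637066564e-10
 active_mask: [ 0.000e+00  0.000e+00]
        nfev: 3
        njev: 3
[-0.07774305  0.00124612 -0.00557902] [ 0.51565855 -0.05724892  0.10411373]
```

drive_tool([
  {"linear":[-0.02,0,-0.005],"delta_rot":[0,0,1.7],"hand":45},
  {"linear":[-0.04,0,-0.005],"delta_rot":[0,0,3.4],"hand":45},
  {"linear":[-0.06,0,-0.005],"delta_rot":[0,0,5.1],"hand":45},
  {"linear":[-0.078,0.001,-0.005],"delta_rot":[0,0,6.8],"hand":45},
  {"linear":[-0.078,0.001,-0.005],"delta_rot":[0,0,8.5],"hand":45},
  {"linear":[-0.078,0.001,-0.005],"delta_rot":[0,0,10.3],"hand":45},
  {"linear":[-0.078,0.001,-0.005],"delta_rot":[0,0,10.3],"hand":45},
])

```text
t: 9.1
tool_pos: [0.5765, -0.011, 0.1057]
orientation: [[-0.894, 0.448, -0.001], [0.448, 0.894, 0.0], [0.001, -0.0, -1.0]]
wrist_force: [-0.6, 0.9, -0.7]
grip_width: 0.0383
```

```bash
python3 look.py l8; python3 -c "
import cv2
from workcell import optics
i=optics.get_image('wrist');cv2.imwrite('pics/w8.png',cv2.resize(i[170:330,160:360],None,fx=4,fy=3.7,interpolation=cv2.INTER_CUBIC))"
```

```text
t 9.1 p [ 0.5765 -0.011   0.1057] F [-0.56  0.86 -0.65] M [-0.022  0.011  0.016] w 0.0383 q6 -72.1 tq6 1.071
```

View pics/l8.png

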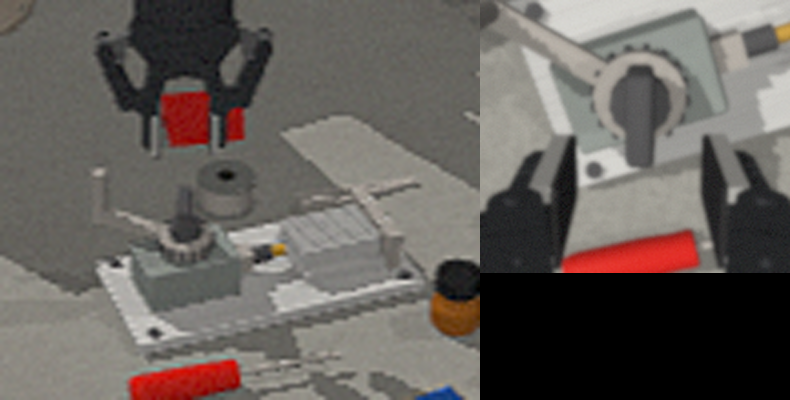

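View pics/w8.png

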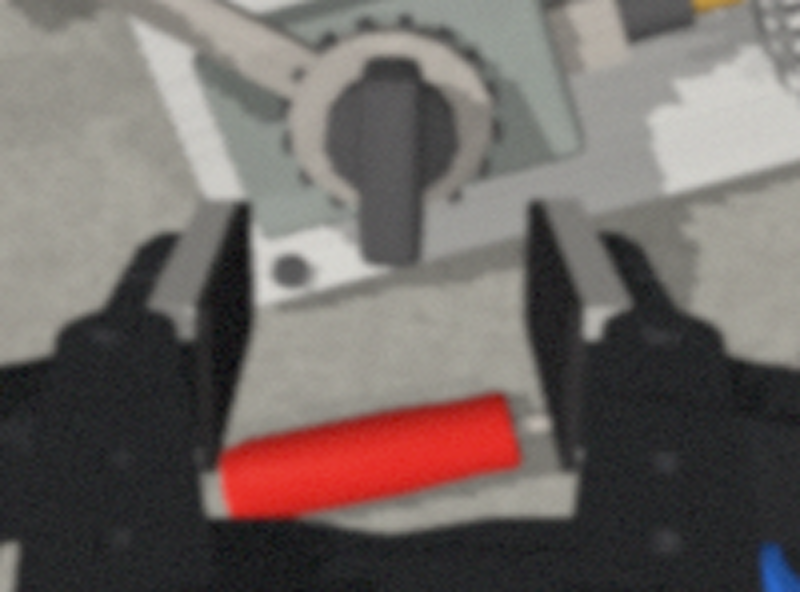

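Run:
```python
from h import *
m=optics.camera_model('wrist')
for y in (80,172,265): print(onz(m,(160+390/4-.4,170+y/3.7-.4),.1))
print(proj(m,[.5785,-.0122,.1]))
print(totool([.5783-.5765,-.0122+.011,0]))
```

```text
[ 0.56216657 -0.00393686  0.1       ]
[ 0.57895879 -0.01230616  0.1       ]
[ 0.59682107 -0.02120879  0.1       ]
(np.float64(256.94957533603406), np.float64(215.49415940058523))
[-2.14628827e-03 -2.71009148e-04 -8.35999735e-07]
```

drive_tool([
  {"linear":[-0.0025,0,0.02],"delta_rot":[0,0,0],"hand":45},
  {"linear":[-0.0025,0,0.04],"delta_rot":[0,0,0],"hand":45},
  {"linear":[-0.0025,0,0.055],"delta_rot":[0,0,0],"hand":45},
  {"linear":[-0.0025,0,0.055],"delta_rot":[0,0,0],"hand":45},
])

```text
t: 9.75
tool_pos: [0.5782, -0.0122, 0.0505]
orientation: [[-0.894, 0.448, -0.002], [0.448, 0.894, 0.0], [0.002, -0.001, -1.0]]
wrist_force: [0.8, -0.4, -0.1]
grip_width: 0.0386
```

```bash
python3 look.py l9
```

```text
t 9.75 p [ 0.5782 -0.0122  0.0505] F [ 0.8  -0.38 -0.08] M [-0.024  0.038 -0.011] w 0.0386 q6 -72.2 tq6 -0.017
```

View pics/l9.png

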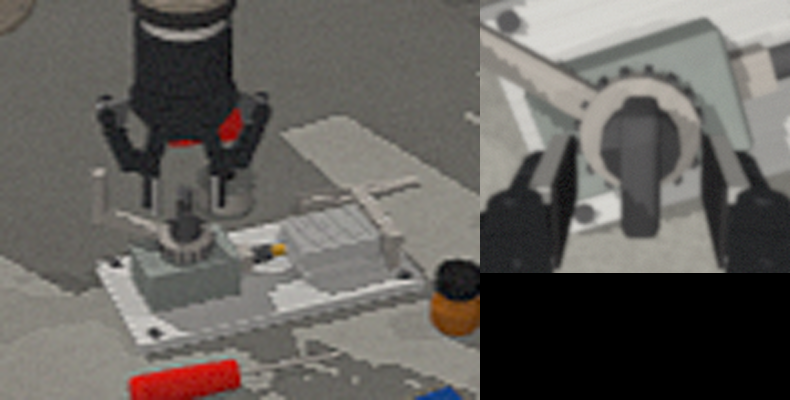

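drive_tool([
  {"linear":[0,0,0.002],"delta_rot":[0,0,0],"hand":8},
  {"linear":[0,0,0.002],"delta_rot":[0,0,0],"hand":8},
  {"linear":[0,0,0.002],"delta_rot":[0,0,0],"hand":5},
  {"linear":[0,0,0.002],"delta_rot":[0,0,0],"hand":5},
], force=70)

```text
t: 10.35
tool_pos: [0.5795, -0.0122, 0.0504]
orientation: [[-0.894, 0.449, 0.001], [0.449, 0.894, -0.0], [-0.001, 0.001, -1.0]]
wrist_force: [0.5, 2.4, 6.3]
grip_width: 0.0097
```

```bash
python3 look.py l10
```

```text
t 10.35 p [ 0.5795 -0.0122  0.0504] F [0.51 2.44 6.3 ] M [ 0.236  0.071 -0.052] w 0.0097 q6 -72.1 tq6 -0.045
```

View pics/l10.png

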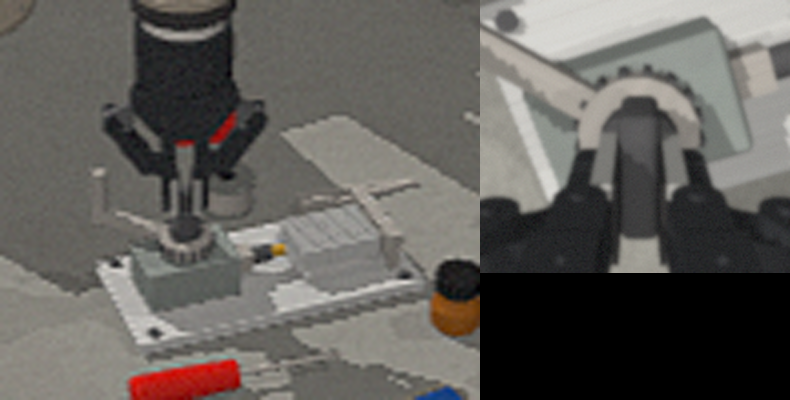

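drive_tool([
  {"linear":[0,0,-0.0015],"delta_rot":[0,0,0.4],"hand":5},
  {"linear":[0,0,-0.0015],"delta_rot":[0,0,0.8],"hand":5},
  {"linear":[0,0,-0.0015],"delta_rot":[0,0,1.2],"hand":5},
  {"linear":[0,0,-0.0015],"delta_rot":[0,0,1.6],"hand":5},
])

```text
t: 10.95
tool_pos: [0.5794, -0.0121, 0.0505]
orientation: [[-0.806, 0.592, 0.001], [0.592, 0.806, 0.0], [-0.0, 0.0, -1.0]]
wrist_force: [2.8, 1.5, -4.9]
grip_width: 0.0101
```

```bash
cat > st.py <<'E'
from h import *
s=arm.sense();R=s['orientation'];y=np.degrees(np.arctan2(R[1,0],R[0,0]))%360
adj=np.radians(153.3-y)
# moment about TCP-axis is same z if lateral force passes through axis
print('t',round(s['t'],3),'yaw',round(y,2),'adj',round(adj,4),'p',s['tool_pos'].round(4),'F',s['wrist_force'].round(2),'M',s['moment'].round(3),'tq6',s['joint_torque'][5].round(3),'w',round(s['grip_width'],4))
E
python3 st.py
```

```text
t 10.95 yaw 143.68 adj 0.1679 p [ 0.5794 -0.0121  0.0505] F [ 2.85  1.46 -4.88] M [ 0.259 -0.652  0.343] tq6 -0.185 w 0.0101
```

drive_tool([
  {"linear":[0,0,0],"delta_rot":[0,0,0.3],"hand":5},
  {"linear":[0,0,0],"delta_rot":[0,0,0.6],"hand":5},
  {"linear":[0,0,0],"delta_rot":[0,0,0.9],"hand":5},
])

```text
t: 11.32
tool_pos: [0.5794, -0.0121, 0.0505]
orientation: [[-0.746, 0.666, 0.001], [0.666, 0.746, 0.0], [-0.0, 0.001, -1.0]]
wrist_force: [6.1, 1.6, -7.5]
grip_width: 0.0098
```

```bash
python3 st.py; python3 look.py l11
```

```text
t 11.325 yaw 138.27 adj 0.2622 p [ 0.5794 -0.0121  0.0505] F [ 6.07  1.64 -7.48] M [ 0.394 -0.884  0.25 ] tq6 -0.075 w 0.0098
t 11.325 p [ 0.5794 -0.0121  0.0505] F [ 6.07  1.64 -7.48] M [ 0.394 -0.884  0.25 ] w 0.0098 q6 -57.1 tq6 -0.075
```

View pics/l11.png

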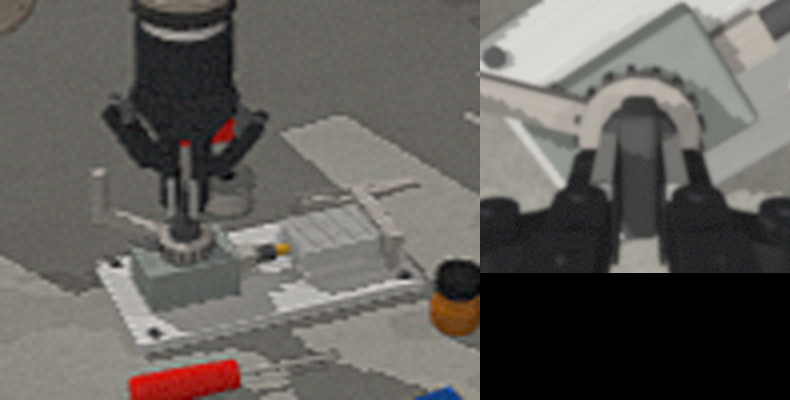

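drive_tool([
  {"linear":[0,0,0.0008],"delta_rot":[0,0,0.3],"hand":5},
  {"linear":[0,0,0.0008],"delta_rot":[0,0,0.6],"hand":5},
])

```text
t: 11.68
tool_pos: [0.5795, -0.0121, 0.0504]
orientation: [[-0.702, 0.712, 0.001], [0.712, 0.702, 0.0], [-0.001, 0.001, -1.0]]
wrist_force: [4.7, 3.5, -3.0]
grip_width: 0.0101
```

```bash
python3 st.py
```

```text
t 11.675 yaw 134.62 adj 0.326 p [ 0.5795 -0.0121  0.0504] F [ 4.67  3.45 -3.01] M [ 0.525 -0.754  0.271] tq6 -0.093 w 0.0101
```

drive_tool([
  {"linear":[0,0,0],"delta_rot":[0,0,0.3],"hand":5},
  {"linear":[0,0,0],"delta_rot":[0,0,0.6],"hand":5},
])

```text
t: 11.92
tool_pos: [0.5795, -0.012, 0.0505]
orientation: [[-0.656, 0.755, 0.001], [0.755, 0.656, 0.0], [-0.001, 0.001, -1.0]]
wrist_force: [4.3, 3.1, -2.6]
grip_width: 0.0098
```

```bash
python3 st.py
```

```text
t 11.925 yaw 131.02 adj 0.3889 p [ 0.5795 -0.012   0.0505] F [ 4.28  3.13 -2.58] M [ 0.595 -0.75   0.243] tq6 -0.072 w 0.0098
```

drive_tool([
  {"linear":[0,0,0],"delta_rot":[0,0,0.3],"hand":5},
  {"linear":[0,0,0],"delta_rot":[0,0,0.6],"hand":5},
])

```text
t: 12.18
tool_pos: [0.5795, -0.012, 0.0504]
orientation: [[-0.608, 0.794, 0.001], [0.794, 0.608, 0.0], [-0.001, 0.001, -1.0]]
wrist_force: [4.1, 4.2, -3.1]
grip_width: 0.0101
```

```bash
python3 st.py
```

```text
t 12.175 yaw 127.42 adj 0.4517 p [ 0.5795 -0.012   0.0504] F [ 4.09  4.18 -3.12] M [ 0.569 -0.757  0.258] tq6 -0.055 w 0.0101
```

drive_tool([
  {"linear":[0,0,0],"delta_rot":[0,0,0.3],"hand":5},
  {"linear":[0,0,0],"delta_rot":[0,0,0.6],"hand":5},
])

```text
t: 12.42
tool_pos: [0.5796, -0.012, 0.0505]
orientation: [[-0.557, 0.831, 0.001], [0.831, 0.557, 0.0], [-0.0, 0.001, -1.0]]
wrist_force: [3.8, 3.1, -3.1]
grip_width: 0.0097
```

```bash
python3 st.py
```

```text
t 12.425 yaw 123.82 adj 0.5146 p [ 0.5796 -0.012   0.0505] F [ 3.84  3.11 -3.06] M [ 0.556 -0.866  0.309] tq6 -0.055 w 0.0097
```

drive_tool([
  {"linear":[0,0,0],"delta_rot":[0,0,0.3],"hand":5},
  {"linear":[0,0,0],"delta_rot":[0,0,0.6],"hand":5},
])

```text
t: 12.68
tool_pos: [0.5796, -0.012, 0.0504]
orientation: [[-0.503, 0.864, 0.001], [0.864, 0.503, 0.0], [-0.0, 0.001, -1.0]]
wrist_force: [5.5, 3.4, -3.3]
grip_width: 0.0101
```

```bash
python3 st.py; python3 look.py l12
```

```text
t 12.675 yaw 120.22 adj 0.5773 p [ 0.5796 -0.012   0.0504] F [ 5.48  3.43 -3.25] M [ 0.584 -0.795  0.375] tq6 -0.01 w 0.0101
t 12.675 p [ 0.5796 -0.012   0.0504] F [ 5.48  3.43 -3.25] M [ 0.584 -0.795  0.375] w 0.0101 q6 -39.0 tq6 -0.01
```

View pics/l12.png

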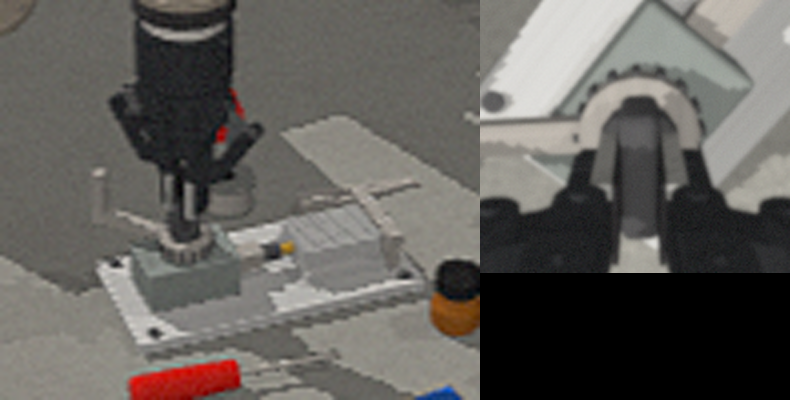

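drive_tool([
  {"linear":[0,0,0],"delta_rot":[0,0,0.15],"hand":5},
  {"linear":[0,0,0],"delta_rot":[0,0,0.3],"hand":5},
])

```text
t: 13.02
tool_pos: [0.5796, -0.012, 0.0504]
orientation: [[-0.476, 0.879, 0.001], [0.879, 0.476, 0.0], [-0.0, 0.001, -1.0]]
wrist_force: [5.4, 3.2, -3.8]
grip_width: 0.0096
```

```bash
python3 st.py
python3 - <<'E'
from h import *
a=cv2.imread('pics/scene0.png');b=optics.get_image('scene');c=cv2.imread('pics/side0.png');d=optics.get_image('side')
f=lambda i,y,x:cv2.resize(i[y:y+36,x:x+50],(400,288),interpolation=cv2.INTER_CUBIC)
cv2.imwrite('pics/cmp.png',np.vstack([np.hstack([f(a,184,273),f(b,184,273)]),np.hstack([f(c,206,200),f(d,206,200)])]))
E
```

```text
t 13.025 yaw 118.45 adj 0.6082 p [ 0.5796 -0.012   0.0504] F [ 5.42  3.19 -3.78] M [ 0.598 -0.845  0.3  ] tq6 0.178 w 0.0096
```

View pics/cmp.png

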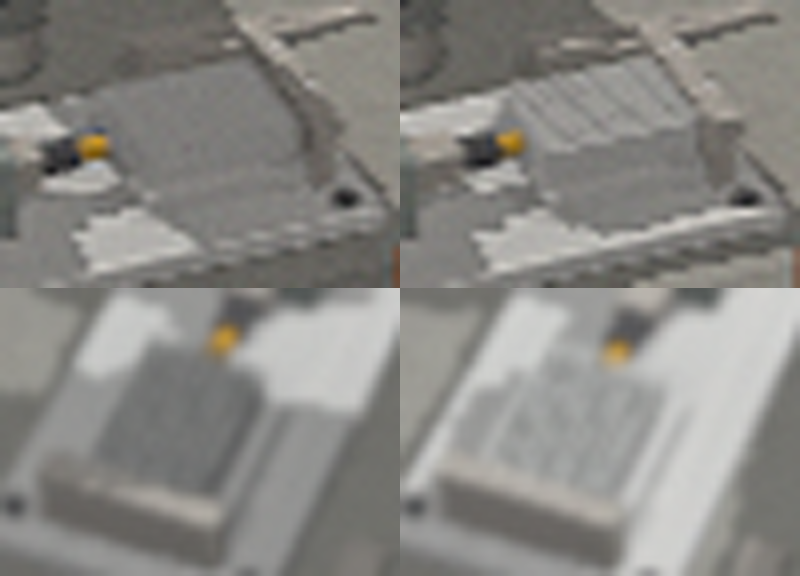

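drive_tool([
  {"linear":[0,0,0],"delta_rot":[0,0,0.2],"hand":5},
  {"linear":[0,0,0],"delta_rot":[0,0,0.4],"hand":5},
])

```text
t: 13.38
tool_pos: [0.5797, -0.012, 0.0505]
orientation: [[-0.439, 0.898, 0.001], [0.898, 0.439, 0.0], [-0.0, 0.001, -1.0]]
wrist_force: [5.8, 3.1, -3.5]
grip_width: 0.01
```

```bash
python3 st.py
```

```text
t 13.375 yaw 116.05 adj 0.6501 p [ 0.5797 -0.012   0.0505] F [ 5.75  3.07 -3.51] M [ 0.613 -0.832  0.347] tq6 0.157 w 0.01
```

drive_tool([
  {"linear":[0,0,0],"delta_rot":[0,0,0.2],"hand":5},
  {"linear":[0,0,0],"delta_rot":[0,0,0.4],"hand":5},
])

```text
t: 13.62
tool_pos: [0.5797, -0.012, 0.0504]
orientation: [[-0.401, 0.916, 0.001], [0.916, 0.401, 0.0], [-0.0, 0.001, -1.0]]
wrist_force: [4.1, 4.3, -3.9]
grip_width: 0.0101
```

```bash
python3 st.py
```

```text
t 13.625 yaw 113.65 adj 0.692 p [ 0.5797 -0.012   0.0504] F [ 4.08  4.32 -3.87] M [ 0.653 -0.88   0.423] tq6 0.194 w 0.0101
```

drive_tool([
  {"linear":[0,0,0],"delta_rot":[0,0,0.2],"hand":5},
  {"linear":[0,0,0],"delta_rot":[0,0,0.4],"hand":5},
])

```text
t: 13.88
tool_pos: [0.5797, -0.0119, 0.0504]
orientation: [[-0.363, 0.932, 0.001], [0.932, 0.363, 0.0], [-0.0, 0.001, -1.0]]
wrist_force: [4.5, 3.7, -2.5]
grip_width: 0.0095
```

```bash
python3 st.py
python3 - <<'E'
from h import *
b=optics.get_image('scene');d=optics.get_image('side')
f=lambda i,y,x:cv2.resize(i[y:y+36,x:x+50],(400,288),interpolation=cv2.INTER_CUBIC)
a=cv2.imread('pics/cmp.png')
cv2.imwrite('pics/cmp2.png',np.hstack([a[:,400:],np.vstack([f(b,184,273),f(d,206,200)])]))
E
```

```text
t 13.875 yaw 111.26 adj 0.7337 p [ 0.5797 -0.0119  0.0504] F [ 4.5   3.66 -2.49] M [ 0.63  -0.895  0.464] tq6 0.228 w 0.0095
```

View pics/cmp2.png

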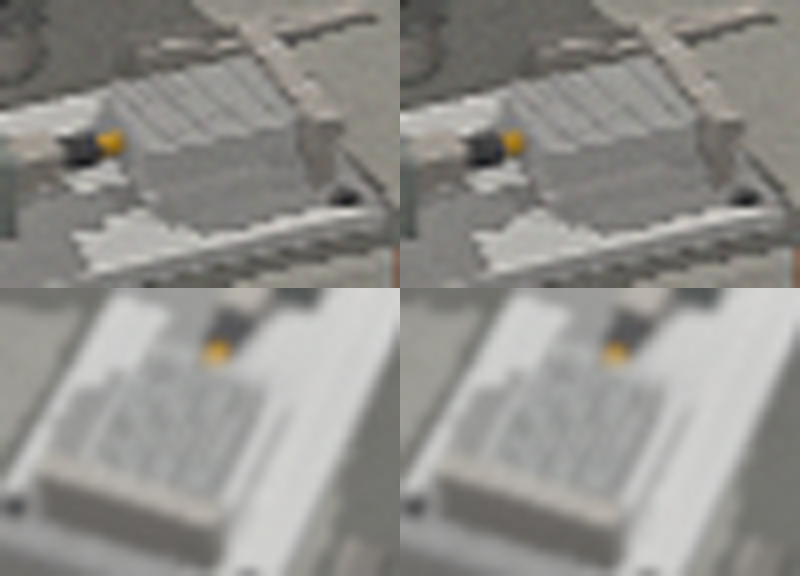

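drive_tool([
  {"linear":[0,0,0],"delta_rot":[0,0,0],"hand":5},
  {"linear":[0,0,0],"delta_rot":[0,0,0],"hand":5},
])

```text
t: 14.22
tool_pos: [0.5797, -0.0119, 0.0505]
orientation: [[-0.363, 0.932, 0.002], [0.932, 0.363, 0.0], [-0.0, 0.002, -1.0]]
wrist_force: [4.6, 3.8, -3.6]
grip_width: 0.01
```

```bash
python3 st.py
```

```text
t 14.225 yaw 111.28 adj 0.7333 p [ 0.5797 -0.0119  0.0505] F [ 4.58  3.77 -3.58] M [ 0.634 -0.852  0.296] tq6 0.324 w 0.01
```

drive_tool([
  {"linear":[0,0,0],"delta_rot":[0,0,-0.2],"hand":5},
  {"linear":[0,0,0],"delta_rot":[0,0,-0.4],"hand":5},
])

```text
t: 14.48
tool_pos: [0.5797, -0.0119, 0.0505]
orientation: [[-0.401, 0.916, 0.001], [0.916, 0.401, 0.001], [-0.0, 0.002, -1.0]]
wrist_force: [4.6, 3.3, -4.1]
grip_width: 0.0097
```

```bash
python3 st.py
```

```text
t 14.475 yaw 113.66 adj 0.6918 p [ 0.5797 -0.0119  0.0505] F [ 4.6   3.27 -4.09] M [ 0.572 -0.843 -0.111] tq6 0.142 w 0.0097
```

drive_tool([
  {"linear":[0,0,0],"delta_rot":[0,0,-0.2],"hand":5},
  {"linear":[0,0,0],"delta_rot":[0,0,-0.2],"hand":5},
])

```text
t: 14.72
tool_pos: [0.5797, -0.0119, 0.0504]
orientation: [[-0.42, 0.907, 0.001], [0.907, 0.42, 0.001], [-0.0, 0.002, -1.0]]
wrist_force: [5.5, 3.6, -3.1]
grip_width: 0.0101
```

```bash
python3 st.py
```

```text
t 14.725 yaw 114.85 adj 0.6711 p [ 0.5797 -0.0119  0.0504] F [ 5.49  3.61 -3.15] M [ 0.601 -0.813  0.021] tq6 -0.058 w 0.0101
```

drive_tool([
  {"linear":[0,0,0],"delta_rot":[0,0,-0.2],"hand":5},
])

```text
t: 14.85
tool_pos: [0.5796, -0.0119, 0.0504]
orientation: [[-0.439, 0.898, 0.001], [0.898, 0.439, 0.001], [-0.0, 0.002, -1.0]]
wrist_force: [4.9, 2.9, -4.1]
grip_width: 0.0097
```

```bash
python3 st.py
```

```text
t 14.85 yaw 116.05 adj 0.6501 p [ 0.5796 -0.0119  0.0504] F [ 4.89  2.88 -4.12] M [ 0.61  -0.82  -0.109] tq6 0.189 w 0.0097
```

drive_tool([
  {"linear":[0,0,0],"delta_rot":[0,0,0.2],"hand":5},
  {"linear":[0,0,0],"delta_rot":[0,0,0.4],"hand":5},
  {"linear":[0,0,0],"delta_rot":[0,0,0.57],"hand":5},
])

```text
t: 15.22
tool_pos: [0.5797, -0.012, 0.0505]
orientation: [[-0.385, 0.923, 0.002], [0.923, 0.385, 0.0], [-0.0, 0.001, -1.0]]
wrist_force: [4.3, 4.5, -3.1]
grip_width: 0.0103
```

```bash
python3 st.py
```

```text
t 15.225 yaw 112.64 adj 0.7096 p [ 0.5797 -0.012   0.0505] F [ 4.33  4.46 -3.13] M [ 0.657 -0.913  0.438] tq6 0.255 w 0.0103
```

drive_tool([
  {"linear":[0,0,0],"delta_rot":[0,0,0],"hand":5},
  {"linear":[0,0,0],"delta_rot":[0,0,0],"hand":5},
  {"linear":[0,0,0],"delta_rot":[0,0,0],"hand":5},
])

```text
t: 15.6
tool_pos: [0.5797, -0.0119, 0.0505]
orientation: [[-0.385, 0.923, 0.002], [0.923, 0.385, 0.0], [-0.0, 0.002, -1.0]]
wrist_force: [5.2, 3.1, -2.7]
grip_width: 0.01
```

```bash
python3 st.py
```

```text
t 15.6 yaw 112.66 adj 0.7092 p [ 0.5797 -0.0119  0.0505] F [ 5.22  3.11 -2.74] M [ 0.608 -0.851  0.378] tq6 0.314 w 0.01
```

drive_tool([
  {"linear":[0,0,0],"delta_rot":[0,0,0],"hand":45},
  {"linear":[0,0,0],"delta_rot":[0,0,0],"hand":45},
  {"linear":[0,0,0],"delta_rot":[0,0,0],"hand":45},
  {"linear":[0,0,-0.03],"delta_rot":[0,0,0],"hand":45},
  {"linear":[0,0,-0.06],"delta_rot":[0,0,0],"hand":45},
  {"linear":[0,0,-0.06],"delta_rot":[0,0,0],"hand":45},
])

```text
t: 16.35
tool_pos: [0.5805, -0.0127, 0.1128]
orientation: [[-0.386, 0.923, 0.005], [0.923, 0.386, -0.001], [-0.003, 0.004, -1.0]]
wrist_force: [0.4, 0.3, 0.3]
grip_width: 0.0385
```

```bash
python3 st.py
python3 - <<'E'
from h import *
s=arm.sense();R=s['orientation']
print(R.T@(np.array([.5118,-.0569,.1105])-s['tool_pos']),s['joint_pos'])
cv2.imwrite('pics/w13.png',optics.get_image('wrist'))
E
```

```text
t 16.35 yaw 112.69 adj 0.7088 p [ 0.5805 -0.0127  0.1128] F [0.38 0.33 0.3 ] M [ 0.002  0.023 -0.003] tq6 -0.0 w 0.0385
[-0.01429108 -0.08041502  0.00205167] [-8.80565393e+00  2.94568322e+01  8.53941557e+01 -1.58527863e-02
  6.48648278e+01 -3.14852429e+01]
```

View pics/w13.png

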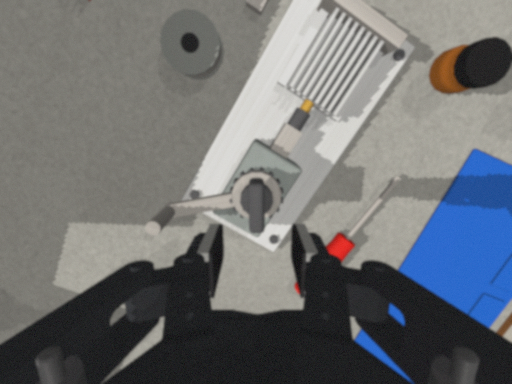

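drive_tool([
  {"linear":[-0.003,-0.016,0],"delta_rot":[0,0,-1.6],"hand":45},
  {"linear":[-0.006,-0.032,0],"delta_rot":[0,0,-3.2],"hand":45},
  {"linear":[-0.009,-0.048,0],"delta_rot":[0,0,-4.8],"hand":45},
  {"linear":[-0.012,-0.064,0],"delta_rot":[0,0,-6.4],"hand":45},
  {"linear":[-0.014,-0.08,0],"delta_rot":[0,0,-8],"hand":45},
  {"linear":[-0.014,-0.08,0],"delta_rot":[0,0,-9.6],"hand":45},
  {"linear":[-0.014,-0.08,0],"delta_rot":[0,0,-11.2],"hand":45},
  {"linear":[-0.014,-0.08,0],"delta_rot":[0,0,-12.8],"hand":45},
  {"linear":[-0.014,-0.08,0],"delta_rot":[0,0,-14.4],"hand":45},
  {"linear":[-0.014,-0.08,0],"delta_rot":[0,0,-16],"hand":45},
  {"linear":[-0.014,-0.08,0],"delta_rot":[0,0,-17],"hand":45},
  {"linear":[-0.014,-0.08,0],"delta_rot":[0,0,-17],"hand":45},
  {"linear":[-0.014,-0.08,0],"delta_rot":[0,0,-17],"hand":45},
])

```text
t: 18.02
tool_pos: [0.5101, -0.0561, 0.1097]
orientation: [[-0.823, -0.568, -0.001], [-0.568, 0.823, 0.0], [0.001, 0.001, -1.0]]
wrist_force: [0.8, 0.7, -0.2]
grip_width: 0.0386
```

```bash
python3 st.py; python3 look.py l14;python3 - <<'E'
from h import *
s=arm.sense();R=s['orientation']
print(R.T@(np.array([.5118,-.0569,.041])-s['tool_pos']))
E
```

```text
t 18.025 yaw 214.58 adj -1.0695 p [ 0.5101 -0.0561  0.1097] F [ 0.77  0.67 -0.22] M [-0.036 -0.037 -0.029] tq6 -0.012 w 0.0386
t 18.025 p [ 0.5101 -0.0561  0.1097] F [ 0.77  0.67 -0.22] M [-0.036 -0.037 -0.029] w 0.0386 q6 -139.4 tq6 -0.012
[-0.00074091 -0.00149399  0.06906869]
```

View pics/l14.png

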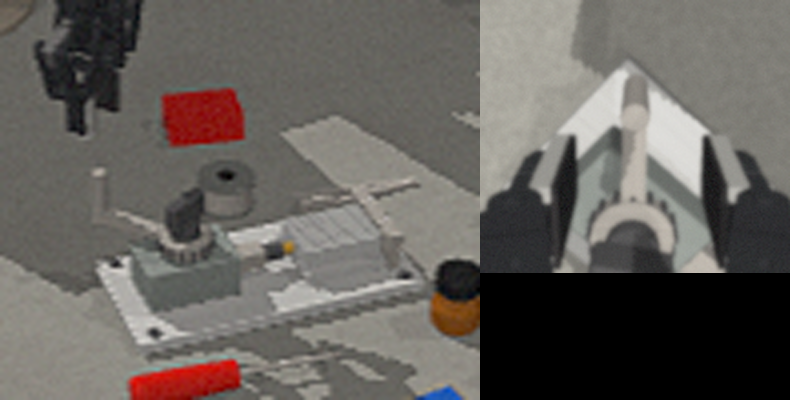

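Lever is where I left it, the pin is between the fingers; descend and grip.

drive_tool([
  {"linear":[-0.001,-0.0015,0.03],"delta_rot":[0,0,0],"hand":45},
  {"linear":[-0.001,-0.0015,0.055],"delta_rot":[0,0,0],"hand":45},
  {"linear":[-0.001,-0.0015,0.069],"delta_rot":[0,0,0],"hand":45},
  {"linear":[-0.001,-0.0015,0.069],"delta_rot":[0,0,0],"hand":10},
  {"linear":[-0.001,-0.0015,0.069],"delta_rot":[0,0,0],"hand":5},
  {"linear":[-0.001,-0.0015,0.069],"delta_rot":[0,0,0],"hand":5},
  {"linear":[-0.001,-0.0015,0.069],"delta_rot":[0,0,0],"hand":5},
], force=30)

```text
t: 19.0
tool_pos: [0.5125, -0.0568, 0.0418]
orientation: [[-0.822, -0.569, 0.001], [-0.569, 0.822, -0.0], [-0.0, -0.001, -1.0]]
wrist_force: [0.2, 0.0, -2.2]
grip_width: 0.0109
```

```bash
python3 st.py
python3 - <<'E'
from h import *
s=arm.sense();R=s['orientation'];d=s['tool_pos'][:2]-[.5785,-.0125];print(np.linalg.norm(d),np.degrees(np.arctan2(d[1],d[0])))
for k in range(1,11):
  a=.08*k;print(round(a,2),-.08*(1-np.cos(a)),.08*np.sin(a),np.degrees(a)/6)
E
```

```text
t 19.0 yaw 214.7 adj -1.0717 p [ 0.5125 -0.0568  0.0418] F [ 0.24  0.04 -2.24] M [ 0.098  0.003 -0.034] tq6 0.006 w 0.0109
0.0794829057467445 -146.134109785373
0.08 -0.0002558634957904449 0.006393175517533815 0.7639437268410977
0.16 -0.0010218173299498456 0.012745456529139679 1.5278874536821954
0.24 -0.002292962011837627 0.019016210114170765 2.291831180523293
0.32 -0.004061166553404734 0.025165324849289423 3.0557749073643907
0.4 -0.006315120479769192 0.031153467384692043 3.8197186342054885
0.48 -0.009040406177657268 0.036942334043318634 4.583662361046586
0.56 -0.012219591118926712 0.04249489583367067 5.347606087887684
0.64 -0.015832339369256588 0.04777563530899137 6.1115498147287814
0.72 -0.019855541668728396 0.05275077375771785 6.875493541569878
0.8 -0.02426346325222677 0.05738848727196182 7.639437268410977
```

drive_tool([
  {"linear":[0,0.0032,0],"delta_rot":[0,0,0.4],"hand":5},
  {"linear":[-0.0003,0.0064,0],"delta_rot":[0,0,0.8],"hand":5},
  {"linear":[-0.001,0.0127,0],"delta_rot":[0,0,1.5],"hand":5},
  {"linear":[-0.0023,0.019,0],"delta_rot":[0,0,2.3],"hand":5},
  {"linear":[-0.004,0.0252,0],"delta_rot":[0,0,3.1],"hand":5},
  {"linear":[-0.0063,0.0312,0],"delta_rot":[0,0,3.8],"hand":5},
  {"linear":[-0.009,0.0369,0],"delta_rot":[0,0,4.6],"hand":5},
  {"linear":[-0.009,0.0369,0],"delta_rot":[0,0,4.6],"hand":5},
])

```text
t: 20.0
tool_pos: [0.4998, -0.0216, 0.0418]
orientation: [[-0.992, -0.125, 0.003], [-0.125, 0.992, -0.001], [-0.002, -0.001, -1.0]]
wrist_force: [2.7, -0.8, -4.0]
grip_width: 0.0108
```

```bash
python3 st.py
python3 - <<'E'
from h import *
s=arm.sense();R=s['orientation'];d=s['tool_pos'][:2]-[.5785,-.0125];print(np.linalg.norm(d),np.degrees(np.arctan2(d[1],d[0]))%360-171.4)
print(totool(s['wrist_force']))
E
```

```text
t 20.0 yaw 187.17 adj -0.5911 p [ 0.4998 -0.0216  0.0418] F [ 2.66 -0.8  -4.01] M [-0.205 -0.553  0.062] tq6 0.589 w 0.0108
0.0792170878542822 15.196499817169382
[-2.53284181 -1.11886459  4.02079769]
```

drive_tool([
  {"linear":[-0.0001,0.004,0],"delta_rot":[0,0,0.5],"hand":5},
  {"linear":[-0.0004,0.008,0],"delta_rot":[0,0,1],"hand":5},
  {"linear":[-0.001,0.012,0],"delta_rot":[0,0,1.4],"hand":5},
  {"linear":[-0.0016,0.016,0],"delta_rot":[0,0,1.9],"hand":5},
  {"linear":[-0.0025,0.0195,0],"delta_rot":[0,0,2.4],"hand":5},
  {"linear":[-0.003,0.0215,0],"delta_rot":[0,0,2.6],"hand":5},
  {"linear":[-0.003,0.0215,0],"delta_rot":[0,0,2.6],"hand":5},
])

```text
t: 20.88
tool_pos: [0.5001, -0.0008, 0.0418]
orientation: [[-0.989, 0.146, 0.002], [0.146, 0.989, -0.002], [-0.003, -0.001, -1.0]]
wrist_force: [3.5, -5.4, -3.2]
grip_width: 0.011
```

```bash
python3 st.py; python3 look.py l15
python3 - <<'E'
from h import *
s=arm.sense();R=s['orientation'];d=s['tool_pos'][:2]-[.5785,-.0125];print(np.linalg.norm(d),np.degrees(np.arctan2(d[1],d[0]))%360-171.4)
print(totool(s['wrist_force']))
E
```

```text
t 20.875 yaw 171.63 adj -0.3199 p [ 0.5001 -0.0008  0.0418] F [ 3.53 -5.43 -3.23] M [-0.895 -0.393  0.133] tq6 0.235 w 0.011
t 20.875 p [ 0.5001 -0.0008  0.0418] F [ 3.53 -5.43 -3.23] M [-0.895 -0.393  0.133] w 0.011 q6 -90.4 tq6 0.235
0.07925268394058223 0.157969720546987
[-3.77650986 -4.62184302  3.69057401]
```

View pics/l15.png

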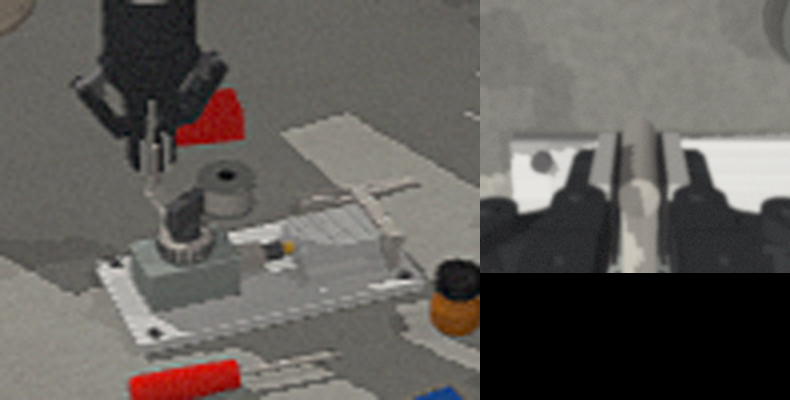

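drive_tool([
  {"linear":[0,0.0012,0],"delta_rot":[0,0,0.1],"hand":5},
  {"linear":[0,0.0024,0],"delta_rot":[0,0,0.1],"hand":5},
  {"linear":[0,0.0024,0],"delta_rot":[0,0,0.1],"hand":5},
])

```text
t: 21.35
tool_pos: [0.5004, 0.0011, 0.0418]
orientation: [[-0.988, 0.156, 0.002], [0.156, 0.988, -0.002], [-0.002, -0.002, -1.0]]
wrist_force: [2.8, -7.5, -3.1]
grip_width: 0.0108
```

```bash
python3 st.py
python3 - <<'E'
from h import *
s=arm.sense();print(totool(s['wrist_force']))
E
```

```text
t 21.35 yaw 171.03 adj -0.3095 p [0.5004 0.0011 0.0418] F [ 2.77 -7.53 -3.09] M [-1.241 -0.354  0.108] tq6 0.074 w 0.0108
[-3.89950464 -7.00430843  3.11146756]
```

drive_tool([
  {"linear":[0,0,0],"delta_rot":[0,0,0],"hand":45},
  {"linear":[0,0,0],"delta_rot":[0,0,0],"hand":45},
  {"linear":[0,0,0],"delta_rot":[0,0,0],"hand":45},
  {"linear":[0,0,-0.04],"delta_rot":[0,0,0],"hand":45},
  {"linear":[0,0,-0.08],"delta_rot":[0,0,0],"hand":45},
  {"linear":[-0.04,0.03,-0.11],"delta_rot":[0,0,0],"hand":45},
  {"linear":[-0.08,0.06,-0.11],"delta_rot":[0,0,0],"hand":45},
  {"linear":[-0.08,0.06,-0.11],"delta_rot":[0,0,0],"hand":45},
  {"linear":[-0.08,0.06,-0.11],"delta_rot":[0,0,0],"hand":45},
])

```text
t: 22.48
tool_pos: [0.587, 0.0495, 0.1507]
orientation: [[-0.988, 0.157, -0.002], [0.157, 0.988, -0.0], [0.002, -0.0, -1.0]]
wrist_force: [-0.7, -0.3, -0.1]
grip_width: 0.0384
```

```bash
python3 st.py
python3 - <<'E'
from h import *
m=optics.camera_model('wrist');i=optics.get_image('wrist');cv2.imwrite('pics/w16.png',cv2.resize(i[60:300,120:440],(800,600),interpolation=cv2.INTER_CUBIC))
print(m['position'])
E
```

```text
t 22.475 yaw 170.95 adj -0.308 p [0.587  0.0495 0.1507] F [-0.65 -0.25 -0.11] M [-0.02   0.022 -0.017] tq6 0.007 w 0.0384
[0.52259696 0.05988779 0.33013779]
```

View pics/w16.png

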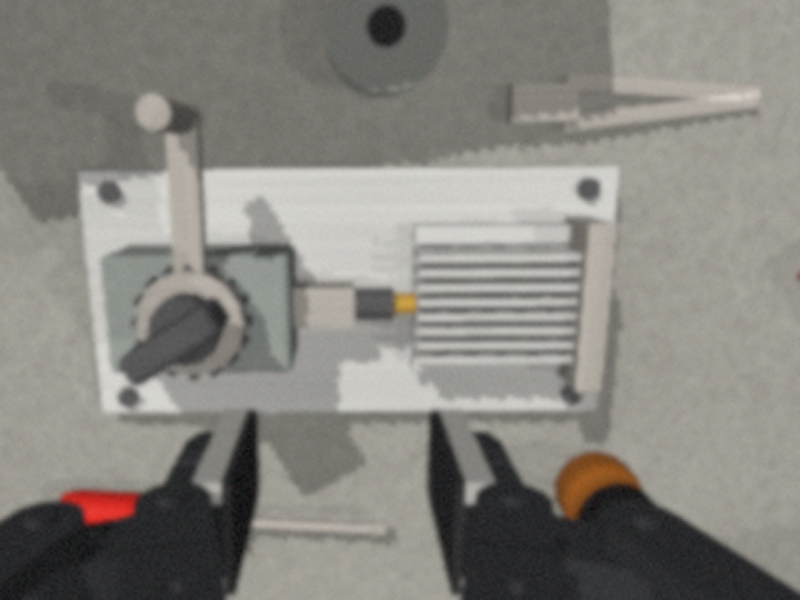

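Run:
```python
from h import *
m=optics.camera_model('wrist')
f=lambda p:(120+p[0]/2.5-.3,60+p[1]/2.5-.3)
a=onz(m,f((133,366)),.1);b=onz(m,f((214,315)),.1);d=a-b;print(a,b,np.linalg.norm(d),np.degrees(np.arctan2(d[1],d[0])))
p=onz(m,f((153,112)),.1);q=p-[.5785,-.0125,.1];print('ring',np.degrees(np.arctan2(q[1],q[0]))%360-171.4,p)
a=onz(m,f((580,250)),.0395)-onz(m,f((417,250)),.0395);print('sink yaw',np.degrees(np.arctan2(a[0],a[1])),np.linalg.norm(a))
a=onz(m,f((612,166)),.012)-onz(m,f((85,171)),.012);print('jig',np.degrees(np.arctan2(a[0],a[1])))
```

```text
[ 0.58415824 -0.02679378  0.1       ] [0.57031858 0.00577127 0.1       ] 0.03538387575774191 -66.97522789075988
ring -0.6773887819163917 [5.00648115e-01 2.17189831e-04 1.00000000e-01]
sink yaw 9.08501995880664 0.07041071693345875
jig 8.565815728739398
```

Run:
```python
from workcell import arm
s=arm.sense();print(s['t'],s['wrist_force']);print(arm.job_done())
```

```text
22.525 [ 0.52143565  0.55078958 -0.33749097]
the job is handed in; nothing more can be done
None
```

I handed the job in at 22.5 s; it reports no verdict, so the clamping force is my own estimate. I slackened the lock ring to about 0.74 rad by its pin, turned the adjuster clockwise to about 0.71 rad, then swung the ring back tight, let go and lifted clear.

**Force:** Comparing the torque turning forward and backward gave 7.9 N at the nose at 0.65 rad and 10.4 N at 0.69 rad. I left it at 0.71 rad, where I estimate about 10–11 N on the fence. Single torque readings scattered by about 2 N. The brass nose also looks roughly 2 mm shorter than at the start, which would be about 9 N.

**Last checks:**

| Check | Result |
|---|---|
| Lock ring | about -0.01 rad |
| Wing angle | within 0.4° of where I left it before tightening |
| Sink against jig | within about 0.5° of square |
| Gripper | clear, wrist force about zero |

I saw no bystander move in the pictures, but I did not measure their positions.

**What disagreed:** The pictures showed the fingertips about 33 mm short of the reported TCP, so the first grip closed above the pin. I lowered the tool to match the pictures and both later grips held.

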